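# Clamp a cemented heel in the screw press: touch, then a quarter turn

## Task

Set the freshly cemented D-shaped leather heel on the bed of the bench press, its round back pushed fully home in the V stop and its flat face square to the front, so that it stands under the screw. Turn the T-shaped knob clockwise until the screw's foot just touches the heel, then add a quarter of a turn and leave it clamped; half a turn would crush the stack. Leave the other things on the bench where they are.

Things in the scene. Friction and masses are not known exactly. Their poses are not given: they have to be found in the camera images.
- heel: the work: stacked leather heel, brown layers on a black rubber top-piece, D-shaped from above, 60 long (x) x 56 wide (y) x about 32 mm high, 0.1 to 0.17 kg. Origin: centre of its underside. Flat face at x = -30 mm, straight parallel sides at y = +-28 mm from x = -30 to +2. Stands on the bench left or right of the press, its +x within 0.5 rad of the press's +x
- heel_back (a point): middle of the lower edge of the heel's round back, 30 mm along +x from the heel's origin; the back is a half circle of radius 28 mm about x = +2 mm; axes as the heel's
- press: grey cast-iron bench screw press, fixed. Origin: on the bench below the screw's axis; z up, +x from its open front to the column at its back. Foot plate 16 mm thick, x = -80 to +120, y = +-65 mm; column x = 67 to 113 mm, 44 mm wide, up to 150 mm. The steel screw comes down with a flat foot, a disc of 28 mm that does not spin
- boss (a point): lower end of the press's round boss, on the screw's axis 112 mm above the bench: radius 15 mm, top at 158 mm, held by a 30 mm wide arm (underside at 118 mm) from the column. The screw's foot hangs below it, 1.3 to 4.4 mm above the top of a heel standing on the bed; how much differs each time and the poses are not exact enough to tell
- seat (a point): point on top of the press's bed, on the screw's axis, where the origin of a fully seated heel comes, 46.8 to 49.2 mm above the bench; axes as the press's. At the back of the bed two steel plates, 14 mm high, at 45 degrees, form a V stop open to -x that touches the heel's round back on both sides when it is home. The bed lies on rubber and gives under the clamp
- shelf (a point): point on top of the bed 70 mm in front (-x) of the seat. The bed is a flat steel plate 145 x 90 mm, from 100 mm in front of the seat to 45 mm behind it; its front part is a bare shelf to set the heel on before pushing it back
- knob_grip (a point): centre of the black T-shaped knob on top of the screw: a bar 60 mm long (this point's x), 16 mm thick (y), 28 mm high (14 mm up and down from here); z up. Starts about 188 mm above the bench, the bar across the press (along its y), up to 0.45 rad clockwise. Under the bar is the thin screw and, 16 mm below the bar at the start, less as it winds down, the boss
- knob (a joint): angle of the knob, rad, grows clockwise seen from above (tightening); starts between 0 and 0.45. Knob and foot go down 10 mm per turn (1.6 mm per rad). Turning it free takes a steady 0.22 N m (less is felt at a standstill); from the moment the foot touches the heel the torque rises evenly, by about 0.15 N m in a quarter turn. It stays where it is left
- block_heel: bystander: narrow black heel block 36 x 40 mm at the top, 50 mm high, smaller below, on the other side of the press; origin under its centre
- polish_tin: bystander: flat round steel tin 77 mm diameter, 26 mm high, behind the press on its left; origin under its centre
- glue_jar: bystander: amber glass jar 68 mm diameter, 85 mm high, behind the press on its right; origin under its centre
- awl: bystander: awl lying behind the press, 140 mm long, wooden grip 30 mm thick; origin under the middle
- hammer: bystander: hammer lying at the right of the bench, about 270 mm long
- spool: bystander: thread spool, 38 mm diameter, 46 mm high, behind the press on its left; origin under its centre
- shoe: bystander: black shoe, 290 mm long, 105 mm high, at the left of the bench; origin under its middle
There are look-alikes about, which are no part of the job. What is shaped like the press but blue is not meant. What is shaped like the heel but purple is not meant.

How it is judged:
On the way, in this order (a step that is already met when the one before it is completed fails the run):
1. the heel stands let go on the bed, home in the V stop (its origin within 4 mm of the seat, square within 0.2 rad), the foot not yet touching it (horizontal distance between heel and seat below 0.004 m and z of heel in the frame of seat between -0.003 and 0.003 m and angle between heel's own z axis and vertical below 0.06 rad and angle between the x axis of heel and the x axis of seat, either way round below 0.2 rad and x of heel_back in the frame of seat above 0.02 m and contact force between press and heel below 0.5 N and contact force between the fingers and heel below 0.3 N), for 0.2 s.
2. the screw's foot touches the seated heel (horizontal distance between heel and seat below 0.004 m and z of heel in the frame of seat between -0.003 and 0.003 m and angle between heel's own z axis and vertical below 0.06 rad and angle between the x axis of heel and the x axis of seat, either way round below 0.2 rad and x of heel_back in the frame of seat above 0.02 m and contact force between press and heel above 2 N), for 0.1 s.
At the end, for the whole second after the job is handed in: The heel stands on the bed, home in the V stop (origin within 4 mm of the seat, square within 0.2 rad), clamped by the foot with 67 to 129 N, as a quarter turn past the touch gives (about 98 N; the limits are about 60 and 120 degrees past the touch); knob let go and everything at rest (horizontal distance between heel and seat below 0.004 m and z of heel in the frame of seat between -0.004 and 0.004 m and angle between heel's own z axis and vertical below 0.06 rad and angle between the x axis of heel and the x axis of seat, either way round below 0.2 rad and x of heel_back in the frame of seat above 0.02 m and contact force between press and heel between 67 and 129 N and velocity of joint knob between -0.05 and 0.05 rad/s and linear speed of heel below 0.01 m/s).
It fails at once if the stack is crushed: the foot presses on the heel with more than 170 N (about 155 degrees past the touch) (contact force between press and heel above 170 N).
It fails at once if another thing on the bench (block heel, tin, jar, awl, hammer, spool or shoe) is moved by more than 30 mm (distance of any of block_heel, polish_tin, glue_jar, awl, hammer, spool, shoe from where it was at the start of the episode above 0.03 m).
It also fails if it takes over 72 s, if anything falls off the work surface, if the arm or the gripper's body presses on something with over 40 N, if the wrist force passes 120 N, or if a joint passes its speed limit or range.

## Robot

A 7-joint arm with a two-finger parallel gripper is mounted at the origin on the work surface. World frame = base frame: x ahead of the robot, y to its left, z up, the work surface at z = 0. Lengths are in m, angles in rad, forces in N, time in s.
With the tool pointing down it reaches from about 0.4 to 0.85 m from the base axis. Payload 4.5 kg.
Tool frame: the origin (TCP) lies midway between the tips of the shut fingers; the grasp point (between the pads) lies manip.grasp_offset behind it (manip.grasp_offset is the distance from the TCP to the grasp point, in m); x points along the fingers, y is the direction in which the jaws open and shut, and the axes are right-handed (so a half turn about x gives the same grasp; the last joint's range is limited). The gripper opens to 85 mm and grips with 20 to 120 N. Pads are 22 mm wide; open, the fingers measure 114 mm over their backs; the gripper's body (76 mm by 85 mm) begins 54 mm behind the grasp point. The pads swing forward as they close: fully open they stand 13 mm farther back than shut.
Start: joints at [-1.164, 0.689, -0.195, 1.565, 0.157, 0.902, -0.215], TCP at [0.228, 0.582, 0.231] pointing down, gripper open.
Joint ranges: [-3.01, 3.01], [-0.46, 2.08], [-1.47, 1.51], [0.13, 2.56], [-1, 4.14], [0.04, 2.09], [-2.66, 2.66]. Speed limits (rad/s): [2.57, 2.57, 3.14, 3.14, 3.14, 3.14, 3.14].

## Interface

Orientations are given as a unit quaternion [w, x, y, z].
In Python, from bench import manip gives the robot as it stands. The module is installed in compiled form; this text tells all that it offers.
- The arm moves only by the tool arm_command, never from a script. Its argument "series" is a list of rows, each a list of 7 numbers: the shift along the world's x, y, z in m, then the turn, a rotation vector about the world's x, y, z in rad, then the opening, from -1 (shut) to 1 (fully open). In form: [[tx, ty, tz, rx, ry, rz, claw], ...]. A call has exactly 8 rows; each row shifts and turns the pose as measured when the row begins; what a row does not reach is not made up. A row lasts 1/12 s, in which the tool goes at most 41.7 mm and 7.16 degrees, less where a joint would pass 70% of its speed; a pose out of reach is approached as far as the arm can. A call with a gripper value outside its range is refused whole. The fingers move at their own pace and stop on an object; the grip force is fixed at half the most. Time passes only in rows, so rows that do not move let the fingers close, or fill a call up. It gives the time, the measured TCP pose, the force and the opening at its end, in the units of the state.
- manip.read_state(): the state, without advancing time (a new reading comes with each control period).
- manip.grab_frame(name): name is "scene" or "top" or "wrist"; returns a dict with "color" (480x640x3 uint8, blue, green, red), "fx", "fy", "cx", "cy" (pixels), "origin" and "attitude" of the camera in the world. Camera axes: x right, y up, looking along -z (the intrinsics and any distortion apply to the point x, -y, -z); pixel columns grow to the right and rows downward; lengths in m; the calibration is good to about 2 mm. A picture is of the moment at which its call begins. There is no depth.
- manip.finish_job(): hands the job in, once; it reports no verdict.
The state is a dict: "clock": time; "joint_positions": joint angles; "joint_velocities": joint speeds; "effort": joint torques, N m; "eef_pos": TCP position; "tool_rot": TCP orientation; "wrist_force": force on the tool from outside, world axes, zero at the start; "ft_torque": the same for the moment, N m; "width": finger opening in m.
Only numpy, scipy, OpenCV 4.12 (cv2) and the standard library are available. Lean on these libraries where they do the work, as an engineer would, in place of code of your own. Each camera call takes 0.05 s, during which the arm holds its last target.

## Working session

There is one attempt and no reset: what is moved stays moved. The work goes in short steps, Python scripts to look and compute and a tool call to move; the robot and the scene stay as the last step left them, time stands still between calls to the robot, and variables do not carry over. Pictures are saved under pics/ and viewed, and the job is handed in when it is done.

Besides the shell and the picture viewer there is one more tool, called after "Request:" in YAML: its name, and indented under it one key for each argument. arm_command: Moves the arm, as the interface text tells. Its arguments: {"type":"object","properties":{"series":{"type":"array"}},"required":["series"]}

```bash
mkdir -p pics
python3 - <<'E'
from bench import manip
import cv2
s=manip.read_state();print(s, manip.grasp_offset)
for n in["scene","top","wrist"]:
    f=manip.grab_frame(n);cv2.imwrite(f"pics/{n}0.png",f["color"])
    print(n,{k:v for k,v in f.items() if k!="color"})
E
```

```text
{'clock': 0.0, 'joint_positions': array([-1.16420621,  0.69001834, -0.19449824,  1.56639347,  0.15728479,
        0.90250199, -0.2151166 ]), 'joint_velocities': array([-9.23969771e-04, -3.13464872e-04, -7.70283104e-04, -4.11391686e-04,
        2.01415620e-04, -2.82743038e-06, -1.16638649e-03]), 'effort': array([-1.81971254e-04, -5.39610350e+01, -1.26688711e+00, -1.58541548e+01,
        9.01201623e-03,  9.58111341e-03, -1.93623941e-05]), 'eef_pos': array([0.22744007, 0.58141649, 0.23044904]), 'tool_rot': array([ 0.69478343,  0.13034274,  0.69494029, -0.13169947]), 'wrist_force': array([0.84718603, 0.3147159 , 0.74915462]), 'ft_torque': array([-0.00729977,  0.01364746, -0.02544805]), 'width': 0.08541196530537244} 0.0187
scene {'fx': 511.32322369636626, 'fy': 511.32322369636626, 'cx': 317.0187778543769, 'cy': 240.261142211912, 'origin': array([1.42544919, 0.453214  , 0.81906889]), 'attitude': array([0.46268551, 0.24891893, 0.39412191, 0.7540752 ])}
top {'fx': 542.7979277640628, 'fy': 542.7979277640628, 'cx': 317.5365935094327, 'cy': 236.16140627456036, 'origin': array([0.31633782, 0.00588991, 1.412677  ]), 'attitude': array([ 0.73716116,  0.07280352, -0.06852268, -0.66827967])}
wrist {'fx': 352.5687619843744, 'fy': 352.5687619843744, 'cx': 320.6902463672524, 'cy': 246.67172847684458, 'origin': array([0.16097234, 0.60763696, 0.37235936]), 'attitude': array([ 0.81752971, -0.11664496, -0.07915962,  0.55836626])}
```

View pics/scene0.png

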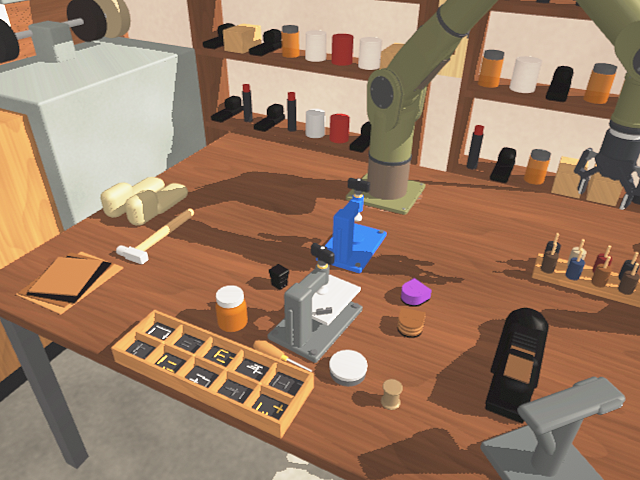

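View pics/top0.png

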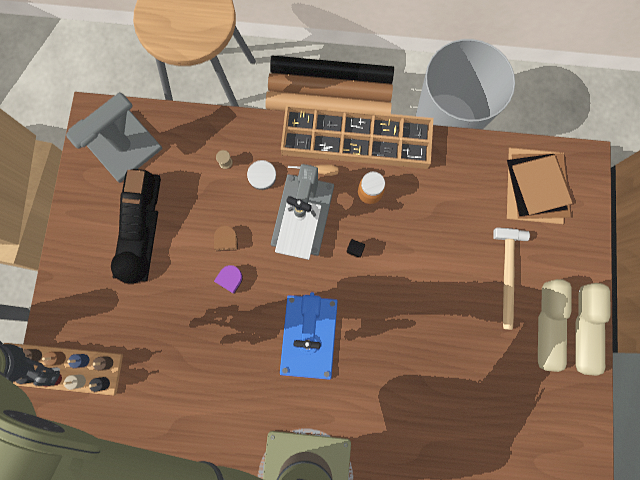

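View pics/wrist0.png

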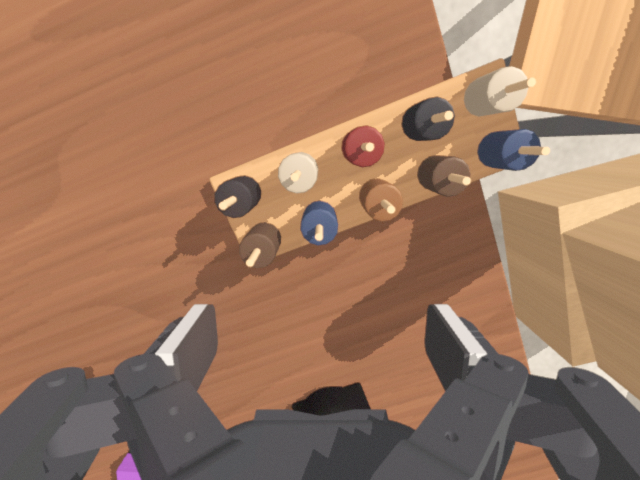

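The grey press is at top-image pixel (303,210); the blue one at (310,335) is the look-alike. The brown heel is at (225,238) and the purple look-alike at (229,278). I'll enlarge to confirm.

```bash
cat > h.py <<'E'
import numpy as np, cv2
from scipy.spatial.transform import Rotation as R
def rot(q): return R.from_quat([q[1],q[2],q[3],q[0]])
def unproj(f,u,v,z):
    d=np.array([(u-f["cx"])/f["fx"],-(v-f["cy"])/f["fy"],-1.0])
    d=rot(f["attitude"]).apply(d); o=np.array(f["origin"]); return o+d*(z-o[2])/d[2]
def proj(f,p):
    p=np.atleast_2d(p); c=rot(f["attitude"]).inv().apply(p-np.array(f["origin"]))
    return np.c_[f["cx"]+f["fx"]*c[:,0]/-c[:,2], f["cy"]+f["fy"]*c[:,1]/c[:,2]]
E
python3 - <<'E'
from bench import manip
from h import *
import pickle
f=manip.grab_frame("top");g=manip.grab_frame("scene");pickle.dump((f,g),open("f0.pkl","wb"))
c=f["color"][150:300,200:380];cv2.imwrite("pics/tc.png",cv2.resize(c,None,fx=4.4,fy=4,interpolation=cv2.INTER_CUBIC))
c=g["color"][230:370,255:445];cv2.imwrite("pics/sc.png",cv2.resize(c,None,fx=4,fy=4,interpolation=cv2.INTER_CUBIC))
E
```

```text
(no output)
```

View pics/tc.png

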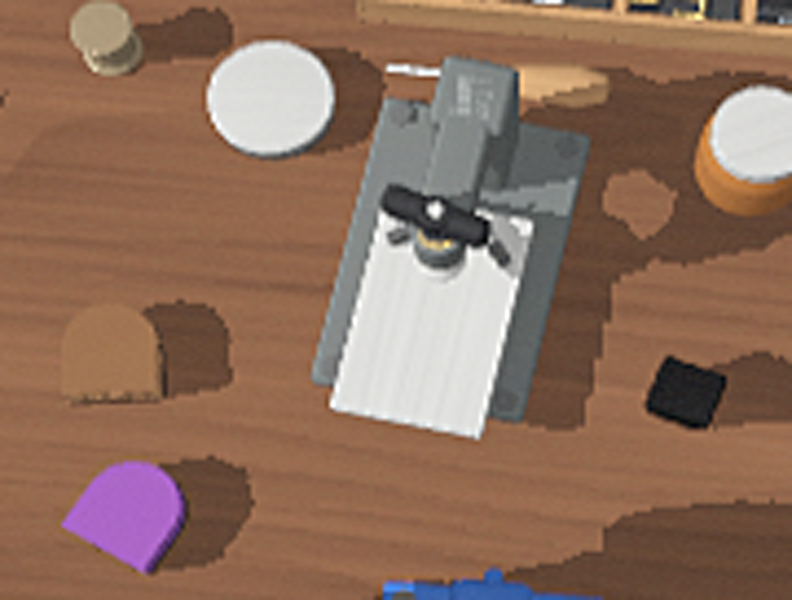

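View pics/sc.png

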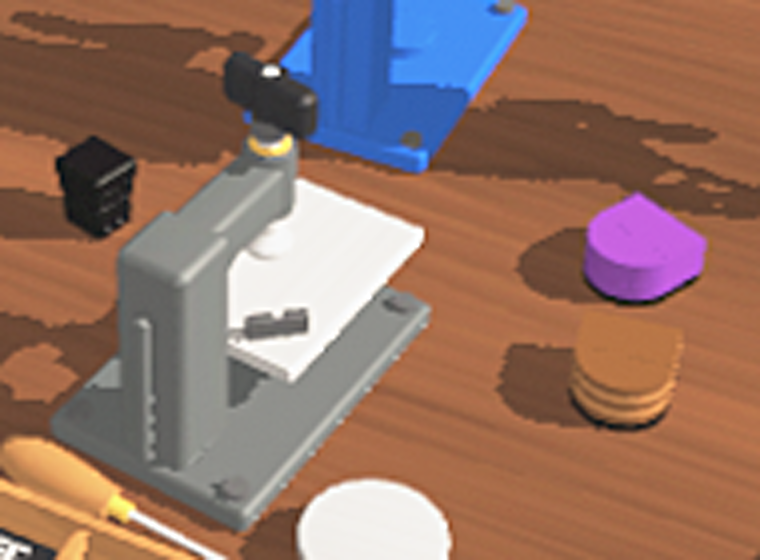

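```bash
cat > m.py <<'E'
from h import *
import pickle
from scipy.optimize import least_squares
f,g=pickle.load(open("f0.pkl","rb"))
T=lambda x,y:((x+.5)/4.4-.5+200,(y+.5)/4-.5+150)
S=lambda x,y:((x+.5)/4-.5+255,(y+.5)/4-.5+230)
def W(pose,pts):
    x,y,t=pose;pts=np.atleast_2d(pts);c,s=np.cos(t),np.sin(t)
    return np.c_[x+c*pts[:,0]-s*pts[:,1],y+s*pts[:,0]+c*pts[:,1],pts[:,2]]
# press, world corners
obsT=[((313,383),(-.08,.065,.016)),((388,98),(.12,.065,.016)),((590,135),(.12,-.065,.016)),((520,422),(-.08,-.065,.016)),
 ((330,408),(-.1,.045,.048)),((480,438),(-.1,-.045,.048)),((531,225),(.045,-.045,.048))]
obsS=[((245,522),(.12,.065,.016)),((430,305),(-.08,.065,.016)),((424,232),(-.1,.045,.048)),((290,380),(.045,.045,.048))]
def res(p,full=False):
    a=proj(f,W(p,[o[1] for o in obsT]))-[T(*o[0]) for o in obsT]
    b=proj(g,W(p,[o[1] for o in obsS]))-[S(*o[0]) for o in obsS]
    return (a,b) if full else np.r_[a.ravel(),b.ravel()]
r=least_squares(res,[.5,0,0],loss="soft_l1");print("press",r.x);print(np.round(res(r.x,True)[0],1),np.round(res(r.x,True)[1],1))
P=r.x
# heel: edges
def hres(p):
    o=[((62,397),(-.03,.028,.032)),((160,395),(-.03,-.028,.032)),((112,304),None)]
    a=proj(f,W(p,[o[0][1],o[1][1]]))-[T(*q[0]) for q in o[:2]]
    th=np.linspace(-1.57,1.57,60)
    arc=W(p,np.c_[.002+.028*np.cos(th),.028*np.sin(th),0*th+.032])
    q=proj(f,arc); top=q[:,1].min()-T(112,304)[1]
    L=q[:,0].min()-T(62,345)[0];Rr=q[:,0].max()-T(160,345)[0]
    return np.r_[a.ravel(),top,L,Rr]
r=least_squares(hres,[.45,.17,0]);print("heel",r.x,np.round(hres(r.x),1))
# knob by top camera
k=[unproj(f,*T(x,y),.202) for x,y in((383,196),(488,235),(435,209))];print("knob",np.round(k,4), W(P,[0,0,.188]))
print("boss proj",proj(f,W(P,[0,0,.202])),T(435,209))
E
python3 m.py
```

```text
press [ 0.6360712   0.07735148 -0.11933747]
[[-1.3 -0.8]
 [-1.1 -1. ]
 [ 0.3 -0.2]
 [ 0.2 -0. ]
 [-0.4 -0.2]
 [-0.1 -0.2]
 [ 0.5 -0.8]] [[-0.3 -2. ]
 [ 0.6 -1.1]
 [-0.4 -0.9]
 [ 0.1 -2.4]]
heel [0.5696058  0.26693393 0.12563756] [ 0.2 -0.1 -0.3 -0.1  0.2  0.4 -0.3]
knob [[0.6423 0.1049 0.202 ]
 [0.6247 0.0478 0.202 ]
 [0.6373 0.0769 0.202 ]] [[0.6360712  0.07735148 0.188     ]]
boss proj [[298.23887494 202.37171571]] (298.47727272727275, 201.875)
```

```bash
cat > nav.py <<'E'
from h import *
from bench import manip
H=np.array([.5696,.2669,.1256]); P=np.array([.6361,.0774,-.1193])
def ori(yaw,a):  # tool x forward-down tilt a from vertical, y = +lateral
    x=np.array([np.sin(a)*np.cos(yaw),np.sin(a)*np.sin(yaw),-np.cos(a)]);y=np.array([-np.sin(yaw),np.cos(yaw),0])
    return R.from_matrix(np.c_[x,y,np.cross(x,y)])
def cur():
    s=manip.read_state();return s,np.array(s["eef_pos"]),rot(s["tool_rot"])
def delta(p,Rt,flip=None):
    s,c,r=cur();
    best=None
    for k in ((0,1) if flip is None else (flip,)):
        d=((Rt*R.from_euler("x",np.pi*k))*r.inv()).as_rotvec()
        if best is None or np.linalg.norm(d)<np.linalg.norm(best[1]): best=(k,d)
    d=np.array(p)-c
    print("t=%.2f pos %s w=%.4f F %s T %s"%(s["clock"],np.round(c,4),s["width"],np.round(s["wrist_force"],1),np.round(s["ft_torque"],3)))
    print(" shift",np.round(d,4),"rot",np.round(best[1],4),"|%.1fdeg| flip%d"%(np.degrees(np.linalg.norm(best[1])),best[0]), "j",np.round(s["joint_positions"],2))
def inframe(F,p,z=None):
    x,y,t=F;c,s=np.cos(t),np.sin(t);return np.array([x+c*p[0]-s*p[1],y+s*p[0]+c*p[1],p[2]])
def infr_inv(F,w):
    x,y,t=F;c,s=np.cos(t),np.sin(t);dx,dy=w[0]-x,w[1]-y;return np.array([c*dx+s*dy,-s*dx+c*dy,w[2]])
E
python3 - <<'E'
from nav import *
print(rot(manip.read_state()["tool_rot"]).as_matrix().round(2))
a=np.radians(30);Rt=ori(H[2],a);tx=Rt.apply([1,0,0])
g=inframe(H,(-.012,0,0))+.0094*np.array([np.cos(H[2]),np.sin(H[2]),0]);g[2]=.008
print("grasp",g);delta(g-.1*tx,Rt)
E
```

```text
[[-0.    0.36  0.93]
 [-0.    0.93 -0.36]
 [-1.   -0.    0.  ]]
grasp [0.56702048 0.2665743  0.008     ]
t=0.25 pos [0.2276 0.5818 0.2309] w=0.0854 F [-0.5  0.2 -0.5] T [-0.023  0.031 -0.025]
 shift [ 0.2899 -0.3215 -0.1363] rot [-0.0644 -0.525   0.4871] |41.2deg| flip0 j [-1.16  0.69 -0.19  1.57  0.16  0.9  -0.22]
```

Request:
arm_command:
  series:
    - [0.024,-0.028,0,-0.006,-0.05,0.045,1]
    - [0.024,-0.028,0,-0.006,-0.05,0.045,1]
    - [0.024,-0.028,0,-0.006,-0.05,0.045,1]
    - [0.024,-0.028,0,-0.006,-0.05,0.045,1]
    - [0.024,-0.028,0,-0.006,-0.05,0.045,1]
    - [0.024,-0.028,0,-0.006,-0.05,0.045,1]
    - [0.024,-0.028,0,-0.006,-0.05,0.045,1]
    - [0.024,-0.028,0,-0.006,-0.05,0.045,1]

```text
clock: 0.92
eef_pos: [0.419, 0.3587, 0.2318]
tool_rot: [0.835, 0.005, 0.55, 0.021]
wrist_force: [2.6, -0.8, -0.2]
width: 0.085
```

```bash
cat > pg.py <<'E'
from nav import *
import sys
a=np.radians(30);Rt=ori(H[2],a);tx=Rt.apply([1,0,0])
g=np.array([.567,.2666,.008])
delta(g-float(sys.argv[1])*tx,Rt,0)
E
python3 pg.py .1
```

```text
t=0.92 pos [0.419  0.3587 0.2318] w=0.0850 F [ 2.6 -0.8 -0.2] T [-0.012  0.279 -0.034]
 shift [ 0.0984 -0.0984 -0.1372] rot [-0.0214 -0.1201  0.0935] |8.8deg| flip0 j [-1.07  0.52  0.14  2.12  0.79  0.33 -0.1 ]
```

Request:
arm_command:
  series:
    - [0.014,-0.014,-0.02,-0.003,-0.017,0.013,1]
    - [0.014,-0.014,-0.02,-0.003,-0.017,0.013,1]
    - [0.014,-0.014,-0.02,-0.003,-0.017,0.013,1]
    - [0.014,-0.014,-0.02,-0.003,-0.017,0.013,1]
    - [0.014,-0.014,-0.02,-0.003,-0.017,0.013,1]
    - [0.014,-0.014,-0.02,-0.003,-0.017,0.013,1]
    - [0.014,-0.014,-0.017,-0.003,-0.017,0.013,1]
    - [0,0,0,0,0,0,1]

```text
clock: 1.58
eef_pos: [0.4831, 0.2678, 0.1385]
tool_rot: [0.85, -0.035, 0.525, 0.016]
wrist_force: [0.9, -1.3, 0.2]
width: 0.0852
```

```bash
python3 pg.py .1;python3 - <<'E'
from nav import *
f=manip.grab_frame("wrist");im=f["color"].copy()
th=np.linspace(-1.57,1.57,30)
for z,c in((0,(0,255,0)),(.032,(255,255,0))):
    loc=np.r_[np.c_[.002+.028*np.cos(th),.028*np.sin(th)],[[-.03,.028],[-.03,-.028]]]
    q=proj(f,[inframe(H,(a,b,z)) for a,b in loc]);cv2.polylines(im,[q.round().astype(int)],True,c,1)
cv2.imwrite("pics/w1.png",im)
E
```

```text
t=1.58 pos [0.4831 0.2678 0.1385] w=0.0852 F [ 0.9 -1.3  0.2] T [-0.106  0.488 -0.05 ]
 shift [ 0.0343 -0.0074 -0.0439] rot [ 0.0479 -0.056   0.064 ] |5.6deg| flip0 j [-0.8   0.71  0.01  2.26  2.    0.36 -1.12]
```

View pics/w1.png

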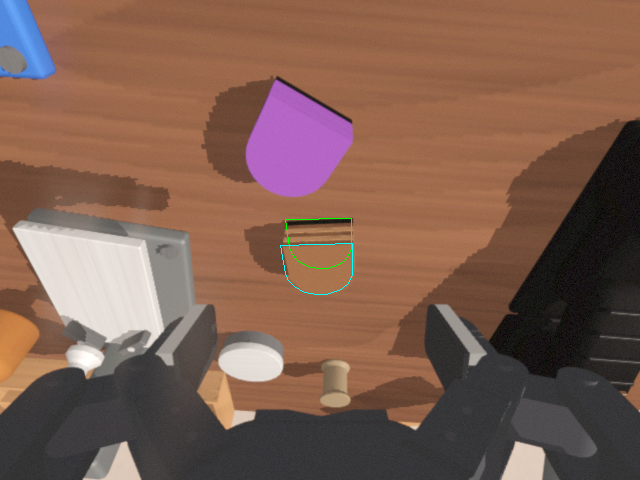

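The overlay of the measured heel pose matches the brown heel at wrist pixel (320,255); the purple look-alike is at (300,140).

Request:
arm_command:
  series:
    - [0.006,-0.001,-0.007,0.008,-0.009,0.011,1]
    - [0.006,-0.001,-0.007,0.008,-0.009,0.011,1]
    - [0.006,-0.001,-0.007,0.008,-0.009,0.011,1]
    - [0.006,-0.001,-0.007,0.008,-0.009,0.011,1]
    - [0.006,-0.001,-0.007,0.008,-0.009,0.011,1]
    - [0.005,-0.001,-0.007,0.008,-0.009,0.011,1]
    - [0,0,0,0,0,0,1]
    - [0,0,0,0,0,0,1]

```text
clock: 2.3
eef_pos: [0.516, 0.2711, 0.0992]
tool_rot: [0.864, -0.034, 0.499, 0.059]
wrist_force: [-0.5, 0.5, -0.2]
width: 0.0857
```

```bash
python3 pg.py 0.0
```

```text
t=2.30 pos [0.516  0.2711 0.0992] w=0.0857 F [-0.5  0.5 -0.2] T [-0.084  0.52  -0.05 ]
 shift [ 0.051  -0.0045 -0.0912] rot [ 0.     -0.0011 -0.0115] |0.7deg| flip0 j [-0.6   0.82 -0.19  2.27  2.3   0.57 -1.29]
```

Request:
arm_command:
  series:
    - [0.008,-0.001,-0.014,0,0,-0.002,1]
    - [0.008,-0.001,-0.014,0,0,-0.002,1]
    - [0.008,-0.001,-0.014,0,0,-0.002,1]
    - [0.008,-0.001,-0.014,0,0,-0.002,1]
    - [0.008,0,-0.014,0,0,-0.002,1]
    - [0.006,0,-0.011,0,0,-0.002,1]
    - [0.004,0,-0.008,0,0,0,1]
    - [0,0,0,0,0,0,1]

```text
clock: 2.97
eef_pos: [0.5661, 0.276, 0.0132]
tool_rot: [0.865, -0.036, 0.497, 0.057]
wrist_force: [-0.3, 0.6, 0.1]
width: 0.0856
```

```bash
python3 pg.py 0.0
```

```text
t=2.97 pos [0.5661 0.276  0.0132] w=0.0856 F [-0.3  0.6  0.1] T [-0.074  0.54   0.002]
 shift [ 0.0009 -0.0094 -0.0052] rot [ 0.0051  0.0046 -0.0098] |0.7deg| flip0 j [-0.54  1.01 -0.21  2.14  2.4   0.63 -1.3 ]
```

Request:
arm_command:
  series:
    - [0,-0.004,0,0,0,0,1]
    - [0,-0.004,-0.002,0.001,0.001,-0.003,1]
    - [0,-0.002,-0.003,0.001,0.001,-0.003,1]
    - [0,0,0,0,0,0,1]
    - [0,0,0,0,0,0,-1]
    - [0,0,0,0,0,0,-1]
    - [0,0,0,0,0,0,-1]
    - [0,0,0,0,0,0,-1]

```text
clock: 3.63
eef_pos: [0.5644, 0.266, 0.011]
tool_rot: [0.865, -0.034, 0.498, 0.056]
wrist_force: [-1.0, -1.1, -0.2]
width: 0.0548
```

Request:
arm_command:
  series:
    - [0,0,0,0,0,0,-1]
    - [0,0,0,0,0,0,-1]
    - [0,0,0,0,0,0,-1]
    - [0,0,0,0,0,0,-1]
    - [0,0,0,0,0,0,-1]
    - [0,0,0,0,0,0,-1]
    - [0,0,0,0,0,0,-1]
    - [0,0,0,0,0,0,-1]

```text
clock: 4.3
eef_pos: [0.564, 0.2663, 0.0108]
tool_rot: [0.865, -0.034, 0.498, 0.056]
wrist_force: [-0.6, 0.1, -0.6]
width: 0.0548
```

```bash
python3 pg.py 0.0;python3 - <<'E'
from nav import *
f=manip.grab_frame("wrist");cv2.imwrite("pics/w2.png",f["color"])
E
```

```text
t=4.30 pos [0.564  0.2663 0.0108] w=0.0548 F [-0.6  0.1 -0.6] T [-0.082  0.621 -0.007]
 shift [ 0.003   0.0003 -0.0028] rot [ 0.0028  0.0018 -0.0062] |0.4deg| flip0 j [-0.51  1.02 -0.22  2.16  2.43  0.65 -1.31]
```

View pics/w2.png

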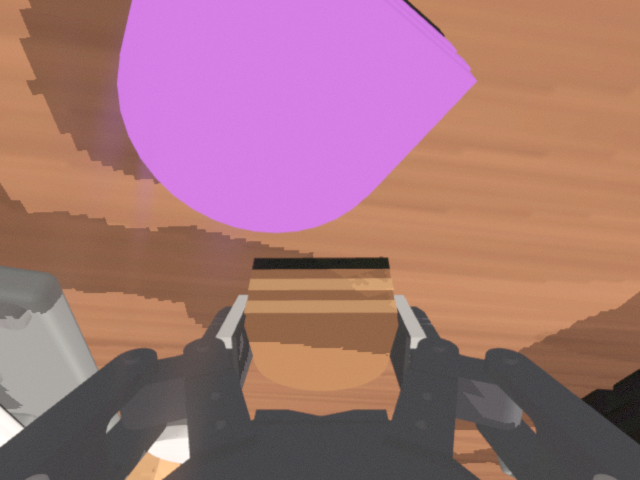

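Request:
arm_command:
  series:
    - [0,0,0.015,0,0,0,-1]
    - [0,0,0.015,0,0,0,-1]
    - [0,0,0.015,0,0,0,-1]
    - [0,0,0.015,0,0,0,-1]
    - [0,0,0.015,0,0,0,-1]
    - [0,0,0.01,0,0,0,-1]
    - [0,0,0,0,0,0,-1]
    - [0,0,0,0,0,0,-1]

```text
clock: 5.02
eef_pos: [0.5622, 0.2655, 0.0971]
tool_rot: [0.863, -0.034, 0.5, 0.056]
wrist_force: [-0.7, -0.6, -1.9]
width: 0.0547
```

```bash
cat > pl.py <<'E'
from nav import *
import sys
hx,hz=float(sys.argv[1]),float(sys.argv[2])
t=inframe(P,(hx-.0056,0,.0108+hz));delta(t,ori(P[2],np.radians(30)),0)
s,c,r=cur();print("press frame tcp",infr_inv(P,c).round(4))
E
python3 pl.py -.06 .08
```

```text
t=5.02 pos [0.5622 0.2655 0.0971] w=0.0547 F [-0.7 -0.6 -1.9] T [-0.066  0.69   0.03 ]
 shift [ 0.0088 -0.1803 -0.0063] rot [ 0.0031 -0.0035 -0.2507] |14.4deg| flip0 j [-0.57  0.83 -0.12  2.17  2.3   0.46 -1.21]
press frame tcp [-0.0957  0.178   0.0971]
```

Request:
arm_command:
  series:
    - [0,-0.02,0,0,0,-0.028,-1]
    - [0.001,-0.02,0,0,0,-0.028,-1]
    - [0.001,-0.02,0,0,0,-0.028,-1]
    - [0.001,-0.02,0,0,0,-0.028,-1]
    - [0.001,-0.02,0,0,0,-0.028,-1]
    - [0.001,-0.02,0,0,0,-0.028,-1]
    - [0.001,-0.02,0,0,0,-0.028,-1]
    - [0.001,-0.02,0,0,0,-0.028,-1]

```text
clock: 5.68
eef_pos: [0.5658, 0.1068, 0.0903]
tool_rot: [0.862, 0.024, 0.504, -0.039]
wrist_force: [-0.1, 0.5, -1.0]
width: 0.0549
```

```bash
python3 pl.py -.06 .08
```

```text
t=5.68 pos [0.5658 0.1068 0.0903] w=0.0549 F [-0.1  0.5 -1. ] T [ 0.017  0.686 -0.033]
 shift [ 0.0052 -0.0216  0.0005] rot [-0.0029 -0.0109 -0.0286] |1.8deg| flip0 j [-0.29  0.83 -0.18  2.3   2.44  0.57 -1.34]
press frame tcp [-0.0733  0.0209  0.0903]
```

Request:
arm_command:
  series:
    - [0.001,-0.005,0,-0.001,-0.002,-0.006,-1]
    - [0.001,-0.005,0,-0.001,-0.002,-0.006,-1]
    - [0.001,-0.005,0,-0.001,-0.002,-0.006,-1]
    - [0.001,-0.005,0,0,-0.002,-0.006,-1]
    - [0.001,-0.002,-0.004,0,-0.002,-0.004,-1]
    - [0,0,-0.004,0,0,0,-1]
    - [0,0,-0.004,0,0,0,-1]
    - [0,0,0,0,0,0,-1]

```text
clock: 6.35
eef_pos: [0.5706, 0.083, 0.0739]
tool_rot: [0.863, 0.03, 0.501, -0.053]
wrist_force: [-0.5, -1.2, -0.9]
width: 0.0549
```

```bash
python3 pl.py -.06 .049;python3 - <<'E'
from nav import *
c=np.concatenate
f=manip.grab_frame("wrist");g=manip.grab_frame("scene");t=manip.grab_frame("top")
a=cv2.resize(f["color"],(400,300));b=cv2.resize(g["color"][220:370,230:430],(400,300),interpolation=2);d=cv2.resize(t["color"][150:300,200:400],(400,300),interpolation=2)
cv2.imwrite("pics/m1.png",np.vstack([np.hstack([a,b]),np.hstack([d,d*0])]))
E
```

```text
t=6.35 pos [0.5706 0.083  0.0739] w=0.0549 F [-0.5 -1.2 -0.9] T [ 0.114  0.73  -0.036]
 shift [ 0.0004  0.0022 -0.0141] rot [ 0.     -0.004   0.0019] |0.3deg| flip0 j [-0.24  0.87 -0.2   2.31  2.48  0.63 -1.36]
press frame tcp [-0.0657 -0.0022  0.0739]
```

View pics/m1.png

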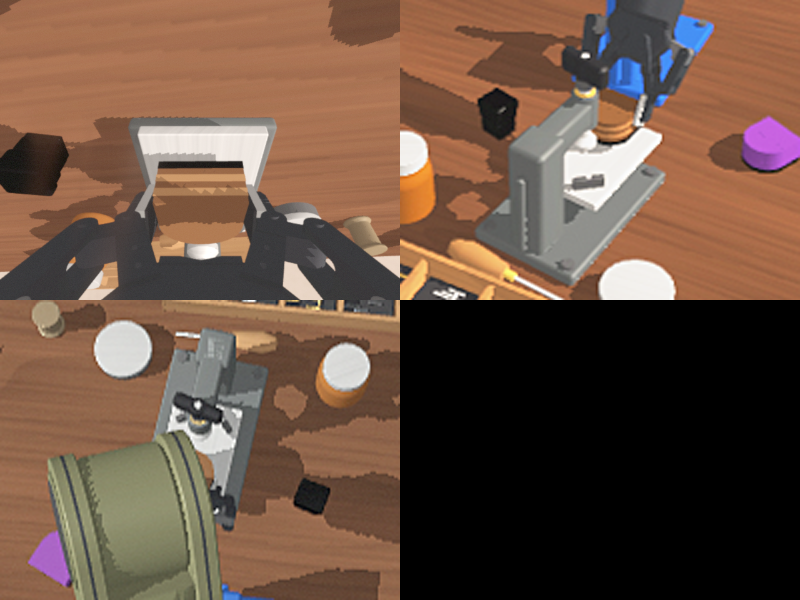

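Request:
arm_command:
  series:
    - [0,0.001,-0.004,0,0,0,-1]
    - [0,0.001,-0.004,0,0,0,-1]
    - [0,0,-0.002,0,0,0,-1]
    - [0,0,-0.002,0,0,0,-1]
    - [0,0,-0.001,0,0,0,-1]
    - [0,0,0,0,0,0,-1]
    - [0,0,0,0,0,0,-1]
    - [0,0,0,0,0,0,-1]

```text
clock: 7.17
eef_pos: [0.571, 0.0858, 0.0607]
tool_rot: [0.864, 0.03, 0.5, -0.052]
wrist_force: [-0.1, -0.6, -0.2]
width: 0.0551
```

```bash
python3 pl.py -.06 .048
```

```text
t=7.17 pos [0.571  0.0858 0.0607] w=0.0551 F [-0.1 -0.6 -0.2] T [0.096 0.642 0.021]
 shift [-0.     -0.0006 -0.0019] rot [-0.0002 -0.0023  0.0011] |0.1deg| flip0 j [-0.23  0.91 -0.21  2.31  2.49  0.66 -1.38]
press frame tcp [-0.0657  0.0006  0.0607]
```

Request:
arm_command:
  series:
    - [0,0,-0.001,0,0,0,-1]
    - [0,0,-0.001,0,0,0,-1]
    - [0,0,-0.001,0,0,0,-1]
    - [0,0,0,0,0,0,-1]
    - [0,0,0,0,0,0,-1]
    - [0,0,0,0,0,0,-1]
    - [0,0,0,0,0,0,-1]
    - [0,0,0,0,0,0,-1]

```text
clock: 7.83
eef_pos: [0.5712, 0.0858, 0.06]
tool_rot: [0.865, 0.03, 0.498, -0.052]
wrist_force: [0.8, -0.7, -1.4]
width: 0.0548
```

```bash
python3 pl.py -.06 .048
```

```text
t=7.83 pos [0.5712 0.0858 0.06  ] w=0.0548 F [ 0.8 -0.7 -1.4] T [0.029 0.651 0.002]
 shift [-0.0003 -0.0006 -0.0012] rot [-0.0001  0.0018  0.0004] |0.1deg| flip0 j [-0.23  0.91 -0.21  2.31  2.5   0.67 -1.38]
press frame tcp [-0.0654  0.0006  0.06  ]
```

Request:
arm_command:
  series:
    - [0,0,-0.002,0,0,0,-1]
    - [0,0,-0.002,0,0,0,-1]
    - [0,0,-0.002,0,0,0,-1]
    - [0,0,-0.002,0,0,0,-1]
    - [0,0,0,0,0,0,-1]
    - [0,0,0,0,0,0,-1]
    - [0,0,0,0,0,0,-1]
    - [0,0,0,0,0,0,-1]

```text
clock: 8.5
eef_pos: [0.5712, 0.086, 0.0604]
tool_rot: [0.868, 0.029, 0.492, -0.05]
wrist_force: [-0.7, 0.3, -0.1]
width: 0.0552
```

```bash
python3 pl.py -.06 .048
```

```text
t=8.50 pos [0.5712 0.086  0.0604] w=0.0552 F [-0.7  0.3 -0.1] T [ 0.118  0.668 -0.035]
 shift [-0.0002 -0.0008 -0.0016] rot [ 0.0012  0.0155 -0.0032] |0.9deg| flip0 j [-0.23  0.92 -0.22  2.32  2.51  0.7  -1.39]
press frame tcp [-0.0655  0.0008  0.0604]
```

Request:
arm_command:
  series:
    - [0,0,0,0,0,0,1]
    - [0,0,0,0,0,0,1]
    - [0,0,0,0,0,0,1]
    - [0,0,0,0,0,0,1]
    - [0,0,0,0,0,0,1]
    - [-0.01,0.001,0.012,0,0,0,1]
    - [-0.015,0.002,0.02,0,0,0,1]
    - [-0.015,0.002,0.02,0,0,0,1]

```text
clock: 9.17
eef_pos: [0.5334, 0.0896, 0.1098]
tool_rot: [0.868, 0.03, 0.492, -0.053]
wrist_force: [-0.4, 0.5, -0.4]
width: 0.0854
```

Request:
arm_command:
  series:
    - [-0.018,0.002,0.015,0,0,0,-0.2]
    - [-0.018,0.002,0.01,0,0,0,-0.2]
    - [-0.015,0.002,0,0,0,0,-0.2]
    - [0,0,0,0,0,0,-0.2]
    - [0,0,0,0,0,0,-0.2]
    - [0,0,0,0,0,0,-0.2]
    - [0,0,0,0,0,0,-0.2]
    - [0,0,0,0,0,0,-0.2]

```text
clock: 9.83
eef_pos: [0.4813, 0.0962, 0.1397]
tool_rot: [0.87, 0.03, 0.49, -0.052]
wrist_force: [0.1, -0.4, 0.2]
width: 0.0344
```

```bash
cat > snap.py <<'E'
from nav import *
import sys
f=manip.grab_frame("wrist");g=manip.grab_frame("scene");t=manip.grab_frame("top")
a=cv2.resize(f["color"],(400,300));b=cv2.resize(g["color"][240:345,290:430],(400,300),interpolation=2);d=cv2.resize(t["color"][165:270,240:380],(400,300),interpolation=2);e=cv2.resize(f["color"][200:380,200:440],(400,300),interpolation=2)
cv2.imwrite(sys.argv[1],np.vstack([np.hstack([a,b]),np.hstack([d,e])]))
s,c,r=cur();print(s["clock"],s["width"],"press frame tcp",infr_inv(P,c).round(4),s["wrist_force"].round(1))
E
python3 snap.py pics/m2.png; python3 pl.py -.06 .048
```

```text
9.9833 0.03413504999537806 press frame tcp [-1.562e-01  1.000e-04  1.397e-01] [-0.6 -0.3  1. ]
t=9.98 pos [0.481  0.0961 0.1397] w=0.0341 F [-0.6 -0.3  1. ] T [0.061 0.516 0.046]
 shift [ 0.09   -0.0109 -0.0809] rot [0.001  0.0216 0.001 ] |1.2deg| flip0 j [-0.34  0.73 -0.27  2.54  2.39  0.75 -1.47]
press frame tcp [-1.562e-01  1.000e-04  1.397e-01]
```

View pics/m2.png

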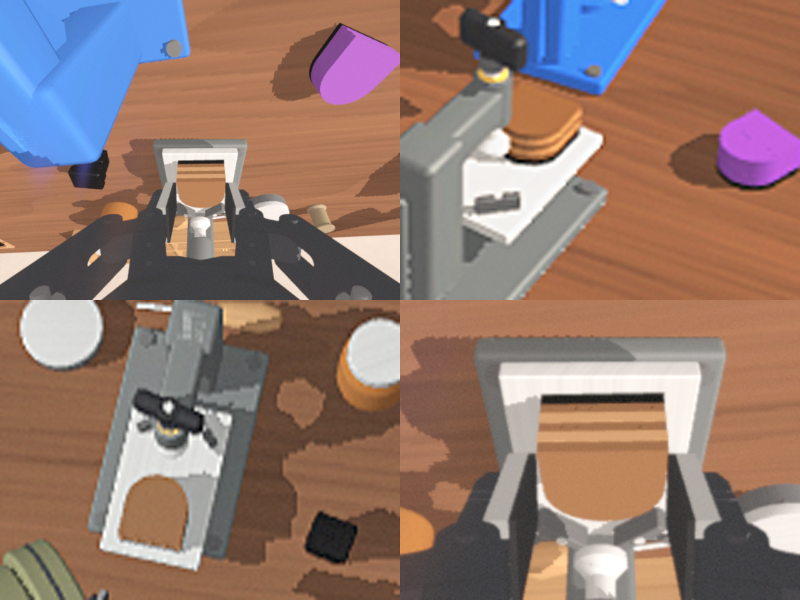

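Run:
```python
from nav import *
import pickle
f,g=pickle.load(open("f0.pkl","rb"))
print("bknob",unproj(f,307,344,.202))
c=f["color"][270:400,240:380];cv2.imwrite("pics/b.png",cv2.resize(c,None,fx=4,fy=4))
```

```text
bknob [0.31951861 0.0248378  0.202     ]
```

View pics/b.png

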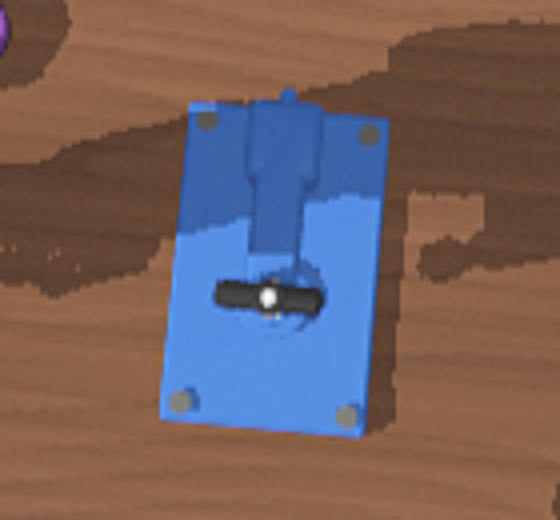

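```bash
cat > go.py <<'E'
from nav import *
import sys
x,y,z,a=map(float,sys.argv[1:5])
delta(inframe(P,(x,y,z)),ori(P[2],np.radians(a)),0)
s,c,r=cur();print("press frame tcp",infr_inv(P,c).round(4),"Fpress",(R.from_euler("z",-P[2]).apply(s["wrist_force"])).round(1))
E
python3 go.py -.115 0 .056 20
```

```text
t=9.98 pos [0.481  0.0961 0.1397] w=0.0341 F [-0.6 -0.3  1. ] T [0.061 0.516 0.046]
 shift [ 0.0409 -0.0051 -0.0837] rot [0.0219 0.1949 0.0011] |11.2deg| flip0 j [-0.34  0.73 -0.27  2.54  2.39  0.75 -1.47]
press frame tcp [-1.562e-01  1.000e-04  1.397e-01] Fpress [-0.6 -0.4  1. ]
```

Rotate first while moving forward, then descend.

Request:
arm_command:
  series:
    - [0.008,-0.001,0,0.005,0.04,0,-0.2]
    - [0.008,-0.001,0,0.005,0.04,0,-0.2]
    - [0.008,-0.001,-0.005,0.005,0.04,0,-0.2]
    - [0.008,-0.001,-0.01,0.005,0.04,0,-0.2]
    - [0.005,-0.001,-0.015,0.002,0.03,0,-0.2]
    - [0,0,-0.015,0,0,0,-0.2]
    - [0,0,-0.01,0,0,0,-0.2]
    - [0,0,0,0,0,0,-0.2]

```text
clock: 10.65
eef_pos: [0.5222, 0.0899, 0.0829]
tool_rot: [0.817, 0.035, 0.573, -0.049]
wrist_force: [-0.5, 0.6, -0.2]
width: 0.0337
```

```bash
python3 go.py -.115 0 .056 20
```

```text
t=10.65 pos [0.5222 0.0899 0.0829] w=0.0337 F [-0.5  0.6 -0.2] T [0.034 0.397 0.039]
 shift [-0.0003  0.0012 -0.0269] rot [-0.0025 -0.0015  0.001 ] |0.2deg| flip0 j [-0.26  0.79 -0.15  2.29  2.34  0.36 -1.23]
press frame tcp [-0.1146 -0.0012  0.0829] Fpress [-0.6  0.5 -0.2]
```

Request:
arm_command:
  series:
    - [0,0,-0.006,0,0,0,-0.2]
    - [0,0,-0.006,0,0,0,-0.2]
    - [0,0,-0.006,0,0,0,-0.2]
    - [0,0.001,-0.005,0,0,0,-0.2]
    - [0,0,-0.003,0,0,0,-0.2]
    - [0,0,0,0,0,0,-0.2]
    - [0,0,0,0,0,0,-0.2]
    - [0,0,0,0,0,0,-0.2]

```text
clock: 11.32
eef_pos: [0.5215, 0.0909, 0.0549]
tool_rot: [0.817, 0.035, 0.574, -0.048]
wrist_force: [0.8, -0.2, -0.1]
width: 0.0343
```

```bash
python3 go.py -.065 0 .056 20; python3 snap.py pics/m3.png
```

```text
t=11.32 pos [0.5215 0.0909 0.0549] w=0.0343 F [ 0.8 -0.2 -0.1] T [ 0.028  0.331 -0.043]
 shift [ 0.05   -0.0057  0.0011] rot [-0.0023 -0.0024  0.0006] |0.2deg| flip0 j [-0.23  0.86 -0.2   2.3   2.38  0.44 -1.27]
press frame tcp [-0.1154 -0.0003  0.0549] Fpress [ 0.8 -0.1 -0.1]
11.4667 0.03413286583612462 press frame tcp [-0.1151 -0.0002  0.0551] [-1.2  0.1 -0.3]
```

View pics/m3.png

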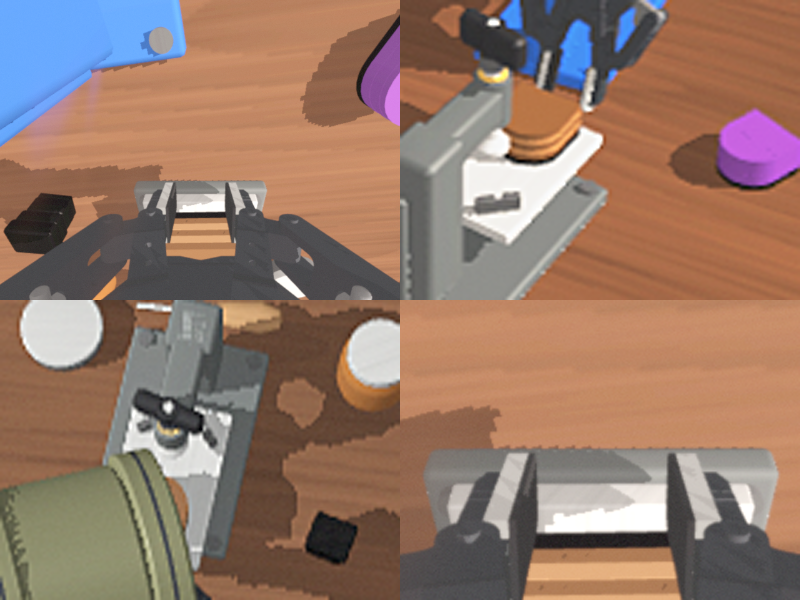

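Request:
arm_command:
  series:
    - [0.006,-0.001,0,0,0,0,-0.2]
    - [0.006,-0.001,0,0,0,0,-0.2]
    - [0.006,-0.001,0,0,0,0,-0.2]
    - [0.006,-0.001,0,0,0,0,-0.2]
    - [0.006,0,0,0,0,0,-0.2]
    - [0.006,-0.001,0,0,0,0,-0.2]
    - [0.006,0,0,0,0,0,-0.2]
    - [0.006,-0.001,0,0,0,0,-0.2]

```text
clock: 12.13
eef_pos: [0.5736, 0.0844, 0.0556]
tool_rot: [0.817, 0.035, 0.574, -0.048]
wrist_force: [0.0, 0.4, -0.2]
width: 0.0341
```

```bash
python3 go.py -.04 0 .056 20
```

```text
t=12.13 pos [0.5736 0.0844 0.0556] w=0.0341 F [ 0.   0.4 -0.2] T [0.098 0.51  0.024]
 shift [ 0.0228 -0.0022  0.0004] rot [-0.0029 -0.003  -0.0003] |0.2deg| flip0 j [-0.25  0.86 -0.08  2.16  2.35  0.28 -1.18]
press frame tcp [-0.0629 -0.0005  0.0556] Fpress [-0.   0.4 -0.2]
```

Request:
arm_command:
  series:
    - [0.004,0,0,0,0,0,-0.2]
    - [0.004,-0.001,0,0,0,0,-0.2]
    - [0.004,0,0,0,0,0,-0.2]
    - [0.003,-0.001,0,0,0,0,-0.2]
    - [0.003,0,0,0,0,0,-0.2]
    - [0.002,0,0,0,0,0,-0.2]
    - [0,0,0,0,0,0,-0.2]
    - [0,0,0,0,0,0,-0.2]

```text
clock: 12.8
eef_pos: [0.5957, 0.0822, 0.0554]
tool_rot: [0.816, 0.035, 0.574, -0.048]
wrist_force: [-1.4, 0.3, 0.0]
width: 0.0341
```

```bash
python3 go.py -.04 0 .056 20;  python3 snap.py pics/m4.png
```

```text
t=12.80 pos [0.5957 0.0822 0.0554] w=0.0341 F [-1.4  0.3  0. ] T [ 0.038  0.445 -0.046]
 shift [ 0.0007 -0.      0.0006] rot [-0.0028 -0.0043 -0.0007] |0.3deg| flip0 j [-0.27  0.87 -0.03  2.1   2.33  0.21 -1.15]
press frame tcp [-0.0406 -0.0001  0.0554] Fpress [-1.4  0.2  0. ]
12.95 0.03387286790326138 press frame tcp [-0.0406 -0.0001  0.0555] [-0.1  0.4  1.3]
```

View pics/m4.png

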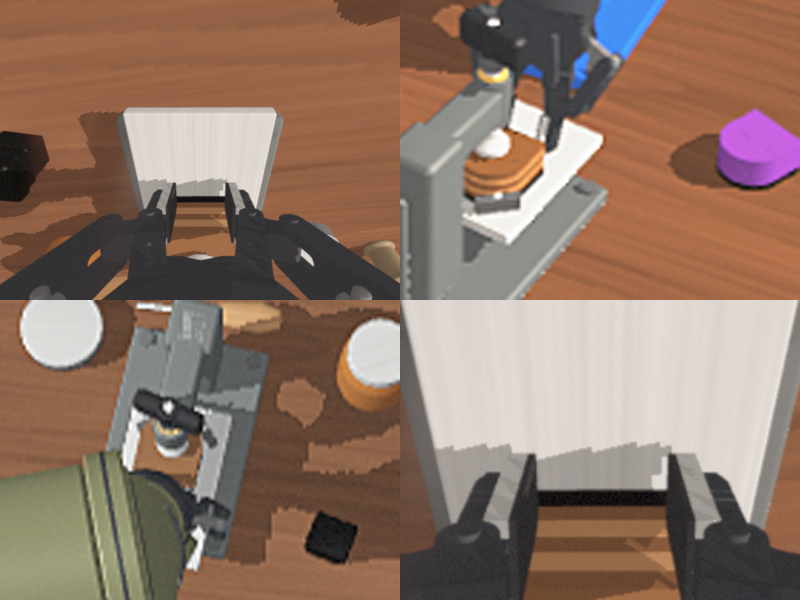

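Request:
arm_command:
  series:
    - [0.002,0,0,0,0,0,-0.2]
    - [0.002,0,0,0,0,0,-0.2]
    - [0.002,-0.0005,0,0,0,0,-0.2]
    - [0,0,0,0,0,0,-0.2]
    - [0,0,0,0,0,0,-0.2]
    - [0,0,0,0,0,0,-0.2]
    - [0,0,0,0,0,0,-0.2]
    - [0,0,0,0,0,0,-0.2]

```text
clock: 13.62
eef_pos: [0.5958, 0.0824, 0.0541]
tool_rot: [0.813, 0.035, 0.579, -0.047]
wrist_force: [-0.9, -0.0, 1.1]
width: 0.0337
```

```bash
python3 go.py -.04 0 .056 20
```

```text
t=13.62 pos [0.5958 0.0824 0.0541] w=0.0337 F [-0.9 -0.   1.1] T [ 0.069  0.649 -0.011]
 shift [ 0.0006 -0.0002  0.0019] rot [-0.0049 -0.0158 -0.0023] |1.0deg| flip0 j [-0.28  0.87 -0.01  2.09  2.33  0.19 -1.15]
press frame tcp [-0.0407  0.0002  0.0541] Fpress [-0.9 -0.1  1.1]
```

Request:
arm_command:
  series:
    - [0.003,0,0,0,-0.005,0,-0.2]
    - [0.003,0,0,0,-0.005,0,-0.2]
    - [0.003,0,0.001,0,-0.003,0,-0.2]
    - [0.003,0,0,0,-0.002,0,-0.2]
    - [0.003,-0.0005,0,0,0,0,-0.2]
    - [0.003,0,0,0,0,0,-0.2]
    - [0.003,0,0,0,0,0,-0.2]
    - [0.003,0,0,0,0,0,-0.2]

```text
clock: 14.28
eef_pos: [0.596, 0.083, 0.0501]
tool_rot: [0.805, 0.036, 0.591, -0.044]
wrist_force: [-11.5, 0.7, 13.9]
width: 0.0344
```

```bash
python3 go.py -.04 0 .056 20; python3 snap.py pics/m5.png
```

```text
t=14.28 pos [0.596  0.083  0.0501] w=0.0344 F [-11.5   0.7  13.9] T [-0.257  1.518 -0.152]
 shift [ 0.0004 -0.0008  0.0059] rot [-0.011  -0.0442 -0.006 ] |2.6deg| flip0 j [-0.29  0.88  0.02  2.06  2.32  0.12 -1.13]
press frame tcp [-0.0405  0.0007  0.0501] Fpress [-11.5  -0.7  13.9]
14.4333 0.03411003613561813 press frame tcp [-0.0405  0.0008  0.0502] [-10.5  -0.7  10.6]
```

View pics/m5.png

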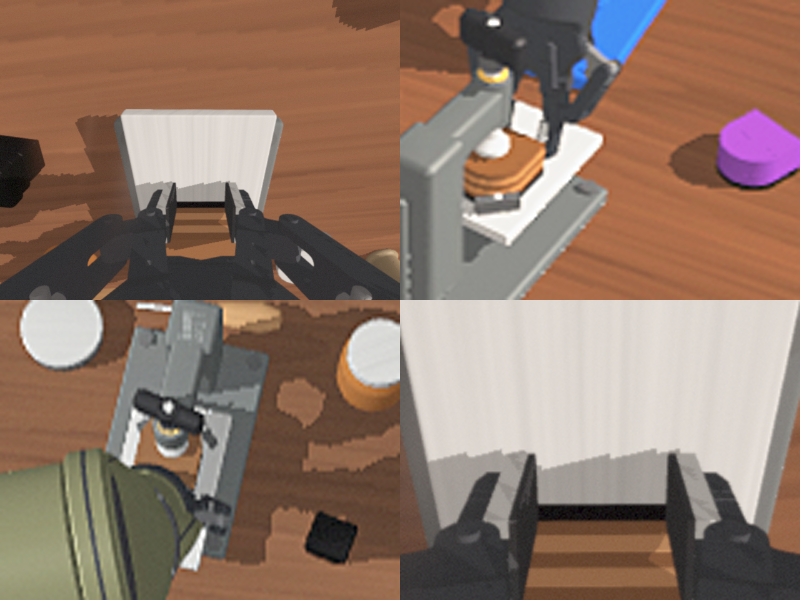

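Request:
arm_command:
  series:
    - [-0.008,0.001,0.001,0,0,0,-0.2]
    - [-0.01,0.001,0.003,0,0,0,-0.2]
    - [-0.01,0.001,0.008,0,0,0,-0.2]
    - [-0.01,0.001,0.008,0,0,0,-0.2]
    - [-0.01,0.001,0.008,0,0,0,-0.2]
    - [-0.005,0.001,0.008,0,0,0,-0.2]
    - [0,0,0,0,0,0,-0.2]
    - [0,0,0,0,0,0,-0.2]

```text
clock: 15.1
eef_pos: [0.5472, 0.0881, 0.0896]
tool_rot: [0.809, 0.036, 0.586, -0.045]
wrist_force: [0.5, 0.7, 0.1]
width: 0.0344
```

```bash
python3 go.py -.04 0 .056 20
python3 - <<'E'
from nav import *
f=manip.grab_frame("wrist");g=manip.grab_frame("scene")
th=np.linspace(-1.57,1.57,30)
def ov(f,dx):
    im=cv2.resize(f["color"],None,fx=4,fy=4,interpolation=2)
    for z,c in((.048,(0,255,0)),(.080,(255,255,0))):
        loc=np.r_[np.c_[.002+.028*np.cos(th),.028*np.sin(th)],[[-.03,.028],[-.03,-.028]]]
        q=proj(f,[inframe(P,(a+dx,b,z)) for a,b in loc]);cv2.polylines(im,[((q+.5)*4-.5).round().astype(int)],True,c,1)
    q=proj(f,[inframe(P,(a,b,.048)) for a,b in((-.1,.045),(-.1,-.045),(.045,-.045),(.045,.045))]);cv2.polylines(im,[((q+.5)*4-.5).round().astype(int)],True,(0,0,255),1)
    return im,((q+.5)*4).mean(0)
a,c=ov(f,0);x,y=800,800
cv2.imwrite("pics/o1.png",a[850:1450,880:1680])
b,c=ov(g,0);x,y=int(c[0]),int(c[1]);print(x,y)
cv2.imwrite("pics/o2.png",b[y-250:y+250,x-350:x+350])
E
```

```text
t=15.10 pos [0.5472 0.0881 0.0896] w=0.0344 F [0.5 0.7 0.1] T [0.012 0.349 0.005]
 shift [ 0.0492 -0.0059 -0.0336] rot [-0.009  -0.0314 -0.0038] |1.9deg| flip0 j [-0.31  0.78 -0.02  2.2   2.31  0.19 -1.16]
press frame tcp [-0.0895  0.      0.0896] Fpress [0.4 0.7 0.1]
1310 1190
```

View pics/o1.png

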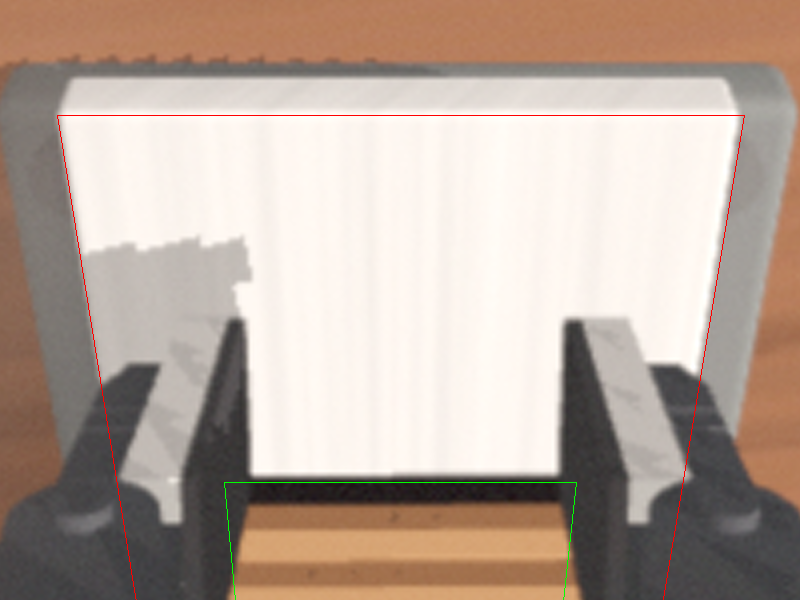

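View pics/o2.png

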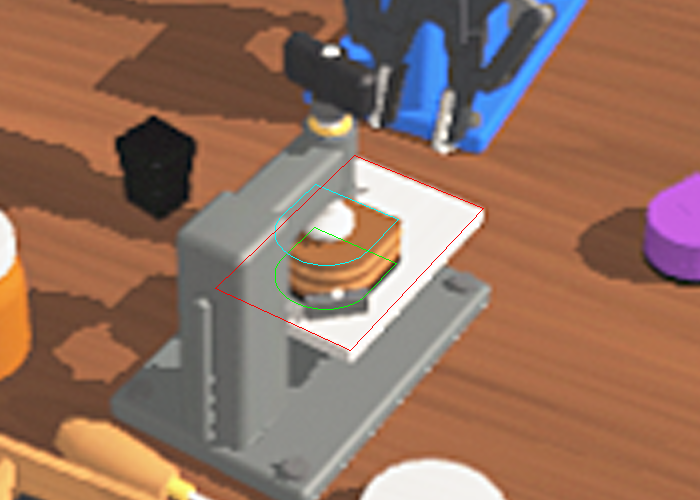

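```bash
python3 go.py -.06 0 .06 32
```

```text
t=15.20 pos [0.5473 0.088  0.0893] w=0.0341 F [0.2 0.4 0.1] T [ 0.061  0.323 -0.013]
 shift [ 0.0292 -0.0035 -0.0293] rot [-0.0335 -0.2397 -0.0042] |13.9deg| flip0 j [-0.3   0.78 -0.02  2.2   2.31  0.19 -1.16]
press frame tcp [-0.0894  0.      0.0893] Fpress [0.1 0.4 0.1]
```

Request:
arm_command:
  series:
    - [0.004,0,-0.004,-0.005,-0.04,0,-0.2]
    - [0.004,-0.001,-0.004,-0.005,-0.04,0,-0.2]
    - [0.004,0,-0.004,-0.005,-0.04,0,-0.2]
    - [0.004,-0.001,-0.004,-0.005,-0.04,0,-0.2]
    - [0.004,0,-0.004,-0.005,-0.04,0,-0.2]
    - [0.004,-0.001,-0.004,-0.005,-0.04,0,-0.2]
    - [0.004,0,-0.004,0,0,0,-0.2]
    - [0,0,0,0,0,0,-0.2]

```text
clock: 15.87
eef_pos: [0.584, 0.0845, 0.0587]
tool_rot: [0.878, 0.032, 0.476, -0.051]
wrist_force: [0.7, -0.2, -1.0]
width: 0.0338
```

```bash
python3 go.py -.05 0 .06 32
```

```text
t=15.87 pos [0.584  0.0845 0.0587] w=0.0338 F [ 0.7 -0.2 -1. ] T [ 0.076  0.52  -0.022]
 shift [ 0.0025 -0.0011  0.0013] rot [-0.0044  0.0193  0.0008] |1.1deg| flip0 j [-0.2   0.94 -0.27  2.31  2.49  0.77 -1.36]
press frame tcp [-0.0526  0.0008  0.0587] Fpress [ 0.7 -0.2 -1. ]
```

Request:
arm_command:
  series:
    - [0.003,-0.001,0,0,0,0,-0.2]
    - [0.003,0,0,0,0,0,-0.2]
    - [0.003,-0.001,0,0,0,0,-0.2]
    - [0.003,0,0,0,0,0,-0.2]
    - [0.003,0,0,0,0,0,-0.2]
    - [0.003,0,0,0,0,0,-0.2]
    - [0.003,0,0,0,0,0,-0.2]
    - [0.003,0,0,0,0,0,-0.2]

```text
clock: 16.53
eef_pos: [0.5979, 0.0819, 0.0575]
tool_rot: [0.871, 0.03, 0.487, -0.05]
wrist_force: [-8.6, -0.6, 6.6]
width: 0.0343
```

```bash
python3 go.py -.05 0 .06 32
```

```text
t=16.53 pos [0.5979 0.0819 0.0575] w=0.0343 F [-8.6 -0.6  6.6] T [-0.066  1.294 -0.146]
 shift [-0.0114  0.0014  0.0025] rot [-0.0045 -0.007  -0.0033] |0.5deg| flip0 j [-0.19  0.93 -0.24  2.26  2.48  0.68 -1.31]
press frame tcp [-0.0385 -0.0001  0.0575] Fpress [-8.5 -1.6  6.6]
```

Request:
arm_command:
  series:
    - [-0.008,0.001,0.001,0,0,0,-0.2]
    - [-0.012,0.001,0.006,0,0,0,-0.2]
    - [-0.015,0.002,0.02,0,0,0,0.2]
    - [-0.01,0.001,0.035,0.003,0.03,0,0.6]
    - [0,0,0.04,0.008,0.07,0,1]
    - [0,0,0.04,0.013,0.11,0,1]
    - [0,0,0.04,0.013,0.11,0,1]
    - [0,0,0.03,0.013,0.11,0,1]

```text
clock: 17.2
eef_pos: [0.5541, 0.0567, 0.1622]
tool_rot: [0.835, 0.003, 0.543, -0.085]
wrist_force: [-0.6, -0.3, -0.1]
width: 0.0854
```

```bash
python3 go.py 0 0 .25 0;python3 snap.py pics/m6.png
```

```text
t=17.20 pos [0.5541 0.0567 0.1622] w=0.0854 F [-0.6 -0.3 -0.1] T [ 0.068  0.369 -0.02 ]
 shift [0.082  0.0207 0.0878] rot [0.1416 0.4088 0.0081] |24.8deg| flip0 j [-0.27  0.64 -0.12  2.22  1.75  0.35 -0.61]
press frame tcp [-0.0789 -0.0303  0.1622] Fpress [-0.5 -0.4 -0.1]
17.35 0.08555343282955853 press frame tcp [-0.0784 -0.0302  0.1615] [ 0.3  0.  -0.2]
```

View pics/m6.png

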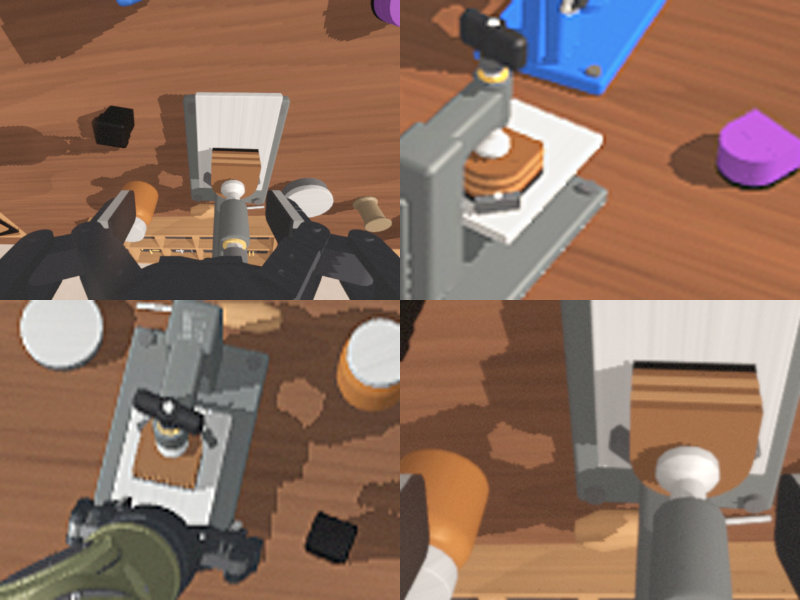

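Run:
```python
from nav import *
th=np.linspace(-1.57,1.57,30)
out=[]
for n in("top","wrist","scene"):
    f=manip.grab_frame(n)
    im=cv2.resize(f["color"],None,fx=4,fy=4,interpolation=2)
    for z,c in((.048,(0,255,0)),(.080,(255,255,0))):
        loc=np.r_[np.c_[.002+.028*np.cos(th),.028*np.sin(th)],[[-.03,.028],[-.03,-.028]]]
        q=proj(f,[inframe(P,(a,b,z)) for a,b in loc]);cv2.polylines(im,[((q+.5)*4-.5).round().astype(int)],True,c,1)
    q=proj(f,[inframe(P,(a,b,.048)) for a,b in((-.1,.045),(-.1,-.045),(.045,-.045),(.045,.045))]);cv2.polylines(im,[((q+.5)*4-.5).round().astype(int)],True,(0,0,255),1)
    x,y=((q+.5)*4).mean(0).astype(int)
    c=im[max(0,y-200):y+200,x-200:x+200] if n!="wrist" else cv2.resize(im[max(0,y-300):y+300,x-300:x+300],(400,400))
    out.append(c); cv2.imwrite(f"pics/ov_{n}.png",c)
cv2.imwrite("pics/ov.png",np.hstack(out[:2]))
```

```text
(no output)
```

View pics/ov.png

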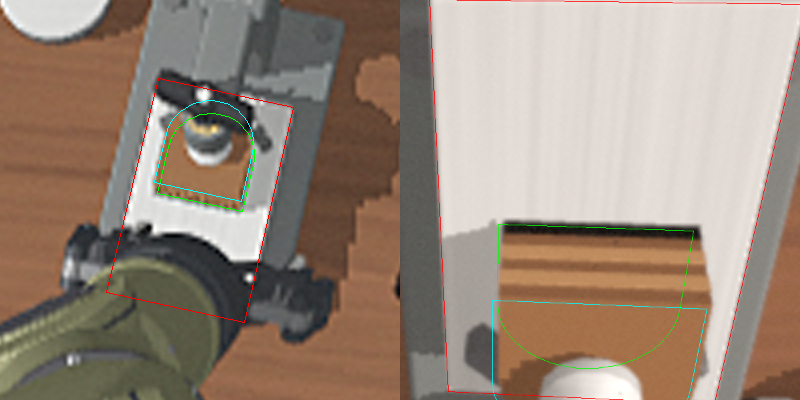

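Request:
arm_command:
  series:
    - [0,0.002,0.015,0.018,0.05,0,1]
    - [0,0.002,0.015,0.018,0.05,0,1]
    - [0.004,0.002,0.015,0.018,0.05,0,1]
    - [0.012,0.003,0.015,0.018,0.05,0,1]
    - [0.016,0.003,0.015,0.018,0.05,0,1]
    - [0.016,0.003,0.01,0.018,0.05,0,1]
    - [0.016,0.003,0.01,0.018,0.05,0,1]
    - [0.016,0.003,0,0.018,0.05,0,1]

```text
clock: 18.17
eef_pos: [0.6122, 0.0617, 0.211]
tool_rot: [0.745, 0.013, 0.664, -0.068]
wrist_force: [1.4, 0.1, -0.5]
width: 0.0857
```

```bash
python3 go.py 0 0 .25 0
```

```text
t=18.17 pos [0.6122 0.0617 0.211 ] w=0.0857 F [ 1.4  0.1 -0.5] T [0.091 0.065 0.008]
 shift [0.0239 0.0157 0.039 ] rot [ 0.0838  0.1097 -0.0038] |7.9deg| flip0 j [ 0.05  0.69 -0.49  1.71  0.6   0.81  0.7 ]
press frame tcp [-0.0218 -0.0185  0.211 ] Fpress [ 1.4  0.3 -0.5]
```

Request:
arm_command:
  series:
    - [0.003,0.002,0.015,0.02,0.03,0,1]
    - [0.003,0.002,0.015,0.02,0.03,0,1]
    - [0.006,0.004,0.01,0.02,0.03,0,1]
    - [0.006,0.004,0,0.02,0.02,0,1]
    - [0.006,0.004,0,0,0,0.1,1]
    - [0,0,0,0,0,0.12,1]
    - [0,0,0,0,0,0.12,1]
    - [0,0,0,0,0,0.12,1]

```text
clock: 18.83
eef_pos: [0.6416, 0.0694, 0.2435]
tool_rot: [0.694, -0.129, 0.699, 0.116]
wrist_force: [-0.5, 0.1, 0.1]
width: 0.0854
```

```bash
cat > kn.py <<'E'
from nav import *
import sys
z,deg=map(float,sys.argv[1:3])
p=P[:2] if len(sys.argv)<5 else list(map(float,sys.argv[3:5]))
delta([p[0],p[1],z],ori(np.radians(deg),0),0)
s,c,r=cur();y=r.apply([0,1,0]);print("tool yaw deg %.2f"%(np.degrees(np.arctan2(y[1],y[0]))-90),"tilt",r.apply([1,0,0]).round(3))
E
python3 kn.py .25 72.9
```

```text
t=18.83 pos [0.6416 0.0694 0.2435] w=0.0854 F [-0.5  0.1  0.1] T [ 0.013  0.083 -0.001]
 shift [-0.0055  0.008   0.0065] rot [0.0195 0.0046 0.9248] |53.0deg| flip0 j [ 0.16  0.78 -0.69  1.46  0.54  1.11  1.28]
tool yaw deg 19.92 tilt [-0.004 -0.019 -1.   ]
```

Request:
arm_command:
  series:
    - [-0.001,0.001,0.001,0.002,0,0.116,1]
    - [-0.001,0.001,0.001,0.002,0,0.116,1]
    - [-0.001,0.001,0.001,0.002,0,0.116,1]
    - [-0.001,0.001,0.001,0.002,0,0.116,1]
    - [-0.001,0.001,0.001,0.002,0,0.116,1]
    - [-0.001,0.001,0.001,0.002,0,0.116,1]
    - [0,0.001,0,0.002,0,0.116,1]
    - [0,0.001,0,0.002,0,0.116,1]

```text
clock: 19.5
eef_pos: [0.6335, 0.0706, 0.2378]
tool_rot: [0.557, -0.442, 0.561, 0.423]
wrist_force: [0.5, 0.5, 0.5]
width: 0.0856
```

```bash
python3 kn.py .25 72.9
python3 - <<'E'
from nav import *
f=manip.grab_frame("wrist");im=f["color"].copy()
u=np.array([np.cos(1.272),np.sin(1.272)]);n=np.array([-u[1],u[0]])
q=proj(f,[np.r_[P[:2]+a*.03*u+b*.008*n,.202] for a,b in((1,1),(1,-1),(-1,-1),(-1,1))])
cv2.polylines(im,[q.round().astype(int)],True,(0,255,255),1);cv2.imwrite("pics/k1.png",im)
E
```

```text
t=19.50 pos [0.6335 0.0706 0.2378] w=0.0856 F [0.5 0.5 0.5] T [-0.009 -0.021 -0.005]
 shift [0.0026 0.0068 0.0122] rot [ 0.0246  0.0107 -0.0444] |3.0deg| flip0 j [ 0.26  0.84 -0.93  1.51  0.73  1.17  2.08]
tool yaw deg 75.45 tilt [ 0.011 -0.024 -1.   ]
```

View pics/k1.png

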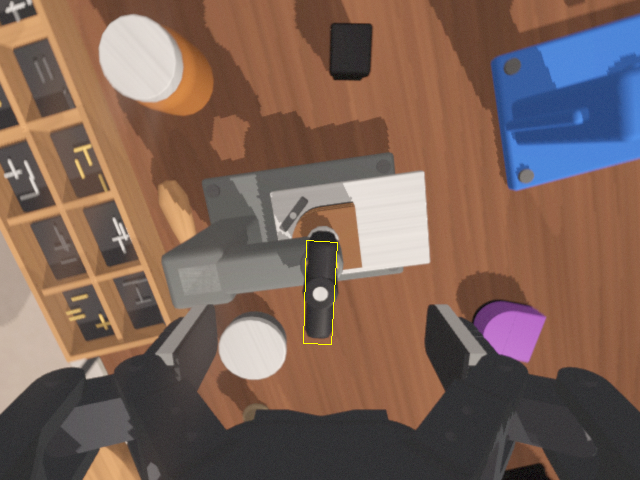

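Run:
```python
from nav import *
f=manip.grab_frame("wrist")
c=f["color"][215:355,260:385];cv2.imwrite("pics/k2.png",cv2.resize(c,None,fx=4,fy=4,interpolation=2))
for u,v in((320.5,286),(323,236),(318,338)):print(unproj(f,u,v,.202))
print(P)
```

```text
[0.63373569 0.07262995 0.202     ]
[0.62564636 0.0460471  0.202     ]
[0.64279563 0.10259571 0.202     ]
[ 0.6361  0.0774 -0.1193]
```

View pics/k2.png

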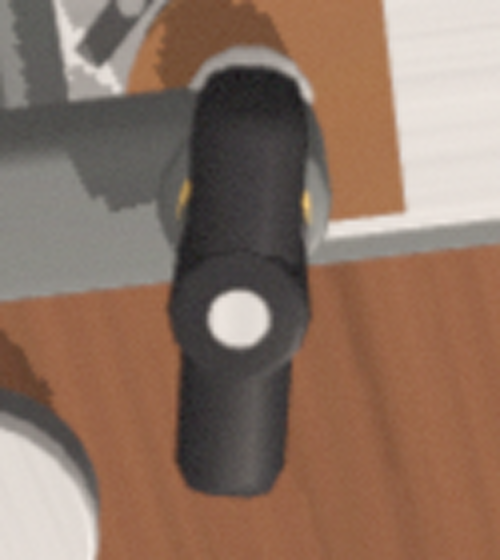

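Request:
arm_command:
  series:
    - [0.001,0.002,0,0.005,0.002,-0.011,1]
    - [0.001,0.002,0,0.005,0.002,-0.011,1]
    - [0.001,0.002,-0.008,0.005,0.002,-0.011,1]
    - [0,0.001,-0.008,0.005,0.002,-0.011,1]
    - [0,0,-0.008,0.004,0.002,0,1]
    - [0,0,0,0,0,0,1]
    - [0,0,0,0,0,0,1]
    - [0,0,0,0,0,0,1]

```text
clock: 20.27
eef_pos: [0.636, 0.0769, 0.2077]
tool_rot: [0.572, -0.413, 0.575, 0.413]
wrist_force: [-0.4, -0.3, -0.0]
width: 0.0852
```

```bash
python3 kn.py .174 72.9
```

```text
t=20.27 pos [0.636  0.0769 0.2077] w=0.0852 F [-0.4 -0.3 -0. ] T [-0.001  0.022 -0.025]
 shift [ 0.0001  0.0005 -0.0337] rot [ 0.0029 -0.0039  0.0234] |1.4deg| flip0 j [ 0.25  0.87 -0.9   1.51  0.73  1.12  2.01]
tool yaw deg 71.56 tilt [-0.004 -0.003 -1.   ]
```

Request:
arm_command:
  series:
    - [0,0,-0.008,0,0,0.006,1]
    - [0,0,-0.008,0,0,0.006,1]
    - [0,0,-0.008,0,0,0.006,1]
    - [0,0,-0.006,0,0,0.005,1]
    - [0,0,-0.003,0,0,0,1]
    - [0,0,0,0,0,0,1]
    - [0,0,0,0,0,0,1]
    - [0,0,0,0,0,0,1]

```text
clock: 20.93
eef_pos: [0.6358, 0.0768, 0.1709]
tool_rot: [0.567, -0.421, 0.57, 0.421]
wrist_force: [-0.5, -0.3, -0.6]
width: 0.0854
```

```bash
python3 kn.py .174 72.9
```

```text
t=20.93 pos [0.6358 0.0768 0.1709] w=0.0854 F [-0.5 -0.3 -0.6] T [ 0.034  0.012 -0.033]
 shift [0.0003 0.0006 0.0031] rot [ 0.0029 -0.0042 -0.0019] |0.3deg| flip0 j [ 0.25  0.92 -0.88  1.55  0.78  1.06  2.  ]
tool yaw deg 73.01 tilt [-0.004 -0.003 -1.   ]
```

Request:
arm_command:
  series:
    - [0,0.001,0.003,0,0,0,1]
    - [0,0,0,0,0,0,-1]
    - [0,0,0,0,0,0,-1]
    - [0,0,0,0,0,0,-1]
    - [0,0,0,0,0,0,-1]
    - [0,0,0,0,0,0,-1]
    - [0,0,0,0,0,0,-1]
    - [0,0,0,0,0,0,-1]

```text
clock: 21.6
eef_pos: [0.6368, 0.0785, 0.1763]
tool_rot: [0.568, -0.421, 0.569, 0.42]
wrist_force: [-1.0, 0.6, -1.8]
width: 0.0145
```

Request:
arm_command:
  series:
    - [0,0,0,0,0,0,-1]
    - [0,0,0,0,0,0,-1]
    - [0,0,0,0,0,0,-1]
    - [0,0,0,0,0,0,-1]
    - [0,0,0,0,0,0,-1]
    - [0,0,0,0,0,0,-1]
    - [0,0,0,0,0,0,-1]
    - [0,0,0,0,0,0,-1]

```text
clock: 22.27
eef_pos: [0.6368, 0.0785, 0.1763]
tool_rot: [0.568, -0.42, 0.569, 0.42]
wrist_force: [-0.7, 0.1, -0.4]
width: 0.015
```

```bash
python3 kn.py .174 72.9
```

```text
t=22.27 pos [0.6368 0.0785 0.1763] w=0.0150 F [-0.7  0.1 -0.4] T [-0.086 -0.03  -0.132]
 shift [-0.0007 -0.0011 -0.0023] rot [ 0.0018 -0.0011 -0.0003] |0.1deg| flip0 j [ 0.24  0.91 -0.89  1.54  0.77  1.07  2.  ]
tool yaw deg 72.92 tilt [-0.001 -0.002 -1.   ]
```

Request:
arm_command:
  series:
    - [0,0,0,0,0,-0.04,-1]
    - [0,0,-0.0001,0,0,-0.04,-1]
    - [0,0,-0.0001,0,0,-0.04,-1]
    - [0,0,-0.0001,0,0,-0.04,-1]
    - [0,0,-0.0001,0,0,-0.04,-1]
    - [0,0,-0.0001,0,0,-0.04,-1]
    - [0,0,-0.0001,0,0,-0.04,-1]
    - [0,0,-0.0001,0,0,-0.04,-1]

```text
clock: 22.93
eef_pos: [0.6373, 0.0783, 0.1758]
tool_rot: [0.629, -0.323, 0.63, 0.321]
wrist_force: [0.3, -0.4, 0.5]
width: 0.0148
```

```bash
cat > tq.py <<'E'
from nav import *
s,c,r=cur();y=r.apply([0,1,0]);yaw=np.degrees(np.arctan2(y[1],y[0]))-90
# torque about vertical through tcp as is; also joint 7
print("t=%.2f yaw %.2f pos %s w %.4f T %s F %s eff7 %.3f j7 %.2f"%(s["clock"],yaw,c.round(4),s["width"],s["ft_torque"].round(3),s["wrist_force"].round(1),s["effort"][6],s["joint_positions"][6]), "tilt",r.apply([1,0,0]).round(3))
open("log.txt","a").write("%.2f %.3f %.4f %.4f %.4f\n"%(s["clock"],yaw,s["ft_torque"][2],s["effort"][6],c[2]))
E
python3 tq.py
```

```text
t=22.93 yaw 54.24 pos [0.6373 0.0783 0.1758] w 0.0148 T [0.052 0.089 0.249] F [ 0.3 -0.4  0.5] eff7 0.225 j7 1.72 tilt [ 0.    -0.003 -1.   ]
```

Request:
arm_command:
  series:
    - [0,0,-0.0001,0,0,-0.03,-1]
    - [0,0,-0.0001,0,0,-0.03,-1]
    - [0,0,-0.0001,0,0,-0.03,-1]
    - [0,0,-0.0001,0,0,-0.03,-1]
    - [0,0,-0.0001,0,0,-0.03,-1]
    - [0,0,-0.0001,0,0,-0.03,-1]
    - [0,0,-0.0001,0,0,-0.03,-1]
    - [0,0,-0.0001,0,0,-0.03,-1]

```text
clock: 23.6
eef_pos: [0.6376, 0.0779, 0.1754]
tool_rot: [0.664, -0.244, 0.664, 0.241]
wrist_force: [1.3, -0.7, 1.2]
width: 0.0151
```

```bash
python3 tq.py
```

```text
t=23.60 yaw 40.17 pos [0.6376 0.0779 0.1754] w 0.0151 T [0.088 0.188 0.24 ] F [ 1.3 -0.7  1.2] eff7 0.109 j7 1.51 tilt [ 0.001 -0.004 -1.   ]
```

Request:
arm_command:
  series:
    - [0,0,-0.0001,0,0,-0.03,-1]
    - [0,0,-0.0001,0,0,-0.03,-1]
    - [0,0,-0.0001,0,0,-0.03,-1]
    - [0,0,-0.0001,0,0,-0.03,-1]
    - [0,0,-0.0001,0,0,-0.03,-1]
    - [0,0,-0.0001,0,0,-0.03,-1]
    - [0,0,-0.0001,0,0,-0.03,-1]
    - [0,0,-0.0001,0,0,-0.03,-1]

```text
clock: 24.27
eef_pos: [0.6378, 0.0775, 0.175]
tool_rot: [0.688, -0.161, 0.689, 0.158]
wrist_force: [0.3, -1.8, 1.4]
width: 0.015
```

```bash
python3 tq.py
```

```text
t=24.27 yaw 26.09 pos [0.6378 0.0775 0.175 ] w 0.0150 T [0.144 0.147 0.169] F [ 0.3 -1.8  1.4] eff7 0.104 j7 1.30 tilt [ 0.    -0.005 -1.   ]
```

Request:
arm_command:
  series:
    - [0,0,-0.0001,0,0,-0.03,-1]
    - [0,0,-0.0001,0,0,-0.03,-1]
    - [0,0,-0.0001,0,0,-0.03,-1]
    - [0,0,-0.0001,0,0,-0.03,-1]
    - [0,0,-0.0001,0,0,-0.03,-1]
    - [0,0,-0.0001,0,0,-0.03,-1]
    - [0,0,-0.0001,0,0,-0.03,-1]
    - [0,0,-0.0001,0,0,-0.03,-1]

```text
clock: 24.93
eef_pos: [0.6379, 0.0772, 0.1746]
tool_rot: [0.703, -0.076, 0.704, 0.072]
wrist_force: [0.3, -1.6, 1.5]
width: 0.0147
```

```bash
python3 tq.py
```

```text
t=24.93 yaw 12.00 pos [0.6379 0.0772 0.1746] w 0.0147 T [0.208 0.163 0.192] F [ 0.3 -1.6  1.5] eff7 0.100 j7 1.10 tilt [-0.001 -0.005 -1.   ]
```

Request:
arm_command:
  series:
    - [0,0,-0.0001,0,0,-0.03,-1]
    - [0,0,-0.0001,0,0,-0.03,-1]
    - [0,0,-0.0001,0,0,-0.03,-1]
    - [0,0,-0.0001,0,0,-0.03,-1]
    - [0,0,-0.0001,0,0,-0.03,-1]
    - [0,0,-0.0001,0,0,-0.03,-1]
    - [0,0,-0.0001,0,0,-0.03,-1]
    - [0,0,-0.0001,0,0,-0.03,-1]

```text
clock: 25.6
eef_pos: [0.6381, 0.0767, 0.1743]
tool_rot: [0.707, 0.011, 0.707, -0.015]
wrist_force: [0.9, -1.2, 1.5]
width: 0.015
```

```bash
python3 tq.py
```

```text
t=25.60 yaw -2.09 pos [0.6381 0.0767 0.1743] w 0.0150 T [0.216 0.093 0.213] F [ 0.9 -1.2  1.5] eff7 0.087 j7 0.90 tilt [-0.001 -0.005 -1.   ]
```

Request:
arm_command:
  series:
    - [0,0,-0.0001,0,0,-0.03,-1]
    - [0,0,-0.0001,0,0,-0.03,-1]
    - [0,0,-0.0001,0,0,-0.03,-1]
    - [0,0,-0.0001,0,0,-0.03,-1]
    - [0,0,-0.0001,0,0,-0.03,-1]
    - [0,0,-0.0001,0,0,-0.03,-1]
    - [0,0,-0.0001,0,0,-0.03,-1]
    - [0,0,-0.0001,0,0,-0.03,-1]

```text
clock: 26.27
eef_pos: [0.6379, 0.0763, 0.1738]
tool_rot: [0.699, 0.099, 0.7, -0.103]
wrist_force: [-0.1, -1.5, 2.3]
width: 0.015
```

```bash
python3 tq.py
```

```text
t=26.27 yaw -16.46 pos [0.6379 0.0763 0.1738] w 0.0150 T [0.277 0.011 0.301] F [-0.1 -1.5  2.3] eff7 0.067 j7 0.69 tilt [-0.002 -0.005 -1.   ]
```

Request:
arm_command:
  series:
    - [0,0,-0.0001,0,0,-0.03,-1]
    - [0,0,-0.0001,0,0,-0.03,-1]
    - [0,0,-0.0001,0,0,-0.03,-1]
    - [0,0,-0.0001,0,0,-0.03,-1]
    - [0,0,-0.0001,0,0,-0.03,-1]
    - [0,0,-0.0001,0,0,-0.03,-1]
    - [0,0,-0.0001,0,0,-0.03,-1]
    - [0,0,-0.0001,0,0,-0.03,-1]

```text
clock: 26.93
eef_pos: [0.6378, 0.0759, 0.1735]
tool_rot: [0.681, 0.187, 0.682, -0.19]
wrist_force: [-1.4, -1.0, 1.2]
width: 0.0152
```

```bash
python3 tq.py
```

```text
t=26.93 yaw -30.90 pos [0.6378 0.0759 0.1735] w 0.0152 T [0.223 0.081 0.254] F [-1.4 -1.   1.2] eff7 0.048 j7 0.49 tilt [-0.002 -0.005 -1.   ]
```

Request:
arm_command:
  series:
    - [0,0,0,0,0,-0.02,-1]
    - [0,0,-0.0001,0,0,-0.02,-1]
    - [0,0,0,0,0,-0.02,-1]
    - [0,0,-0.0001,0,0,-0.02,-1]
    - [0,0,0,0,0,-0.02,-1]
    - [0,0,-0.0001,0,0,-0.02,-1]
    - [0,0,0,0,0,-0.02,-1]
    - [0,0,-0.0001,0,0,-0.02,-1]

```text
clock: 27.6
eef_pos: [0.6376, 0.0757, 0.1732]
tool_rot: [0.662, 0.245, 0.663, -0.249]
wrist_force: [-0.8, -2.0, 1.9]
width: 0.015
```

```bash
python3 tq.py
```

```text
t=27.60 yaw -40.90 pos [0.6376 0.0757 0.1732] w 0.0150 T [0.168 0.009 0.307] F [-0.8 -2.   1.9] eff7 -0.065 j7 0.35 tilt [-0.003 -0.005 -1.   ]
```

Request:
arm_command:
  series:
    - [0,0,0,0,0,-0.02,-1]
    - [0,0,-0.0001,0,0,-0.02,-1]
    - [0,0,0,0,0,-0.02,-1]
    - [0,0,-0.0001,0,0,-0.02,-1]
    - [0,0,0,0,0,-0.02,-1]
    - [0,0,-0.0001,0,0,-0.02,-1]
    - [0,0,0,0,0,-0.02,-1]
    - [0,0,-0.0001,0,0,-0.02,-1]

```text
clock: 28.27
eef_pos: [0.6374, 0.0755, 0.1729]
tool_rot: [0.637, 0.303, 0.639, -0.307]
wrist_force: [-2.7, -2.1, 3.1]
width: 0.015
```

```bash
python3 tq.py
```

```text
t=28.27 yaw -51.07 pos [0.6374 0.0755 0.1729] w 0.0150 T [0.177 0.017 0.321] F [-2.7 -2.1  3.1] eff7 -0.083 j7 0.22 tilt [-0.004 -0.005 -1.   ]
```

```bash
cat > fit.py <<'E'
import numpy as np
from scipy.optimize import curve_fit
d=np.loadtxt("log.txt");y,T=d[:,1],d[:,2]
for z0 in(None,.22):
    for k in(None,.15/90):
        m=lambda y,t,z=z0,k=k:0
        if z0 is None and k is None: fn=lambda y,t,z,k:z+k*np.maximum(0,t-y);p0=[0,.21,.0017]
        elif k is None: fn=lambda y,t,k:.22+k*np.maximum(0,t-y);p0=[0,.0017]
        elif z0 is None: fn=lambda y,t,z:z+.15/90*np.maximum(0,t-y);p0=[0,.21]
        else: fn=lambda y,t:.22+.15/90*np.maximum(0,t-y);p0=[0]
        # grid over touch
        try:
            p,c=curve_fit(fn,y,T,p0);print(z0,k,p.round(4),np.sqrt(np.diag(c)).round(4),"rms",np.std(T-fn(y,*p)).round(4))
        except Exception as e:print(e)
E
python3 fit.py
```

```text
None None [8.9635e+00 2.1260e-01 1.8000e-03] [2.31209e+01 1.77000e-02 9.00000e-04] rms 0.0289
None 0.0016666666666666666 [11.7132  0.2126] [13.2032  0.0164] rms 0.0289
0.22 None [4.8288e+00 1.8000e-03] [1.78616e+01 9.00000e-04] rms 0.0291
0.22 0.0016666666666666666 [7.2732] [8.3525] rms 0.0292
```

```bash
python3 - <<'E'
from nav import *
import pickle
f,g=pickle.load(open("f0.pkl","rb"))
n=manip.grab_frame("scene");pickle.dump(n,open("s_%.2f.pkl"%manip.read_state()["clock"],"wb"))
print(proj(g,[inframe(P,p) for p in((-.1,.045,.048),(.045,.045,.048),(-.08,.065,.016),(.12,.065,.016))]).round(1))
a,b=[cv2.resize(x["color"][265:345,290:390],None,fx=4,fy=4,interpolation=2) for x in(g,n)]
cv2.imwrite("pics/cmp1.png",np.hstack([a,b]))
E
python3 tq.py
```

```text
[[360.3 286.7]
 [327.2 322.2]
 [362.7 304.8]
 [315.6 358.1]]
t=28.32 yaw -51.12 pos [0.6374 0.0754 0.173 ] w 0.0149 T [0.232 0.089 0.19 ] F [-1.8 -1.7  3.1] eff7 -0.231 j7 0.21 tilt [-0.004 -0.005 -1.   ]
```

View pics/cmp1.png

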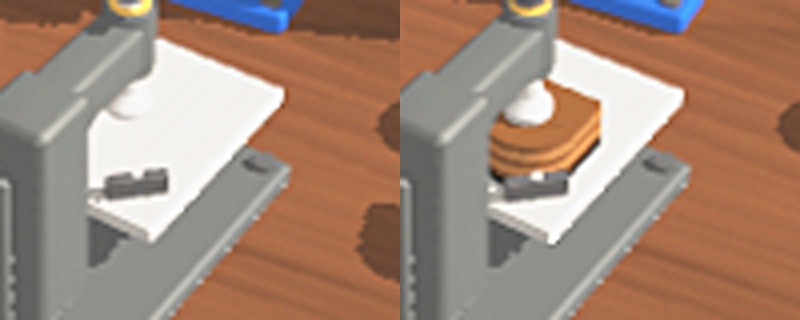

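```bash
sed -i '/^28.32/d' log.txt
cat > bed.py <<'E'
from nav import *
import pickle,glob
f,g=pickle.load(open("f0.pkl","rb"))
J=lambda q:cv2.cvtColor(q,cv2.COLOR_BGR2GRAY).astype(np.float32)
def ecc(a,b,r):
    x0,x1,y0,y1=r;W=np.eye(2,3,dtype=np.float32)
    s=6;A=cv2.GaussianBlur(a[y0:y1,x0:x1],(0,0),.8);B=cv2.GaussianBlur(b[y0:y1,x0:x1],(0,0),.8)
    try:
        c,W=cv2.findTransformECC(A,B,W,cv2.MOTION_TRANSLATION,(3,200,1e-6));return W[:,2].round(2),round(c,3)
    except Exception as e:return "fail"
for fn in sorted(glob.glob("s_*.pkl")):
    n=pickle.load(open(fn,"rb"));a,b=J(g["color"]),J(n["color"])
    print(fn,"bedback",ecc(a,b,(318,336,312,330)),"bedside",ecc(a,b,(330,352,296,318)),"bedfr",ecc(a,b,(348,366,280,296)),"base",ecc(a,b,(340,366,308,330)),"basecorner",ecc(a,b,(300,335,335,365)),"col",ecc(a,b,(285,310,290,345)))
h=(f["origin"]);d=proj(g,[inframe(P,(-.1,.045,.048)),inframe(P,(-.1,.045,.047))]);print("px per mm down",d[1]-d[0])
d=proj(g,[inframe(P,(.045,.045,.048)),inframe(P,(.045,.045,.047))]);print(d[1]-d[0])
E
python3 bed.py
```

```text
s_28.32.pkl bedback (array([0.04, 0.52], dtype=float32), 0.996) bedside (array([ 8.27, -9.12], dtype=float32), 0.905) bedfr (array([0.12, 0.32], dtype=float32), 0.971) base (array([ 1.58, -1.45], dtype=float32), 0.686) basecorner (array([-0.01,  0.01], dtype=float32), 1.0) col (array([ 0.  , -0.02], dtype=float32), 1.0)
px per mm down [-0.02480193  0.32777304]
[-0.01016463  0.33932708]
```

Request:
arm_command:
  series:
    - [0,0,0,0,0,-0.02,-1]
    - [0,0,-0.0001,0,0,-0.02,-1]
    - [0,0,0,0,0,-0.02,-1]
    - [0,0,-0.0001,0,0,-0.02,-1]
    - [0,0,0,0,0,-0.02,-1]
    - [0,0,-0.0001,0,0,-0.02,-1]
    - [0,0,0,0,0,-0.02,-1]
    - [0,0,-0.0001,0,0,-0.02,-1]

```text
clock: 28.98
eef_pos: [0.6372, 0.0752, 0.1727]
tool_rot: [0.608, 0.358, 0.609, -0.362]
wrist_force: [-1.9, -1.6, 3.5]
width: 0.015
```

```bash
python3 tq.py
cat > gs.py <<'E'
from nav import *
import pickle
n=manip.grab_frame("scene");pickle.dump(n,open("s_%.2f.pkl"%manip.read_state()["clock"],"wb"))
E
python3 gs.py; python3 bed.py
```

```text
t=28.98 yaw -61.21 pos [0.6372 0.0752 0.1727] w 0.0150 T [0.149 0.05  0.379] F [-1.9 -1.6  3.5] eff7 -0.100 j7 0.08 tilt [-0.005 -0.004 -1.   ]
s_28.32.pkl bedback (array([0.04, 0.52], dtype=float32), 0.996) bedside (array([ 8.27, -9.12], dtype=float32), 0.905) bedfr (array([0.12, 0.32], dtype=float32), 0.971) base (array([ 1.58, -1.45], dtype=float32), 0.686) basecorner (array([-0.01,  0.01], dtype=float32), 1.0) col (array([ 0.  , -0.02], dtype=float32), 1.0)
s_29.03.pkl bedback (array([0.02, 0.59], dtype=float32), 0.996) bedside (array([ 8.33, -9.1 ], dtype=float32), 0.911) bedfr (array([0.21, 0.35], dtype=float32), 0.956) base (array([-0.7 ,  1.12], dtype=float32), 0.982) basecorner (array([-0.01,  0.02], dtype=float32), 1.0) col (array([-0.  ,  0.01], dtype=float32), 1.0)
px per mm down [-0.02480193  0.32777304]
[-0.01016463  0.33932708]
```

Request:
arm_command:
  series:
    - [0,0,0,0,0,-0.02,-1]
    - [0,0,-0.0001,0,0,-0.02,-1]
    - [0,0,0,0,0,-0.02,-1]
    - [0,0,-0.0001,0,0,-0.02,-1]
    - [0,0,0,0,0,-0.02,-1]
    - [0,0,-0.0001,0,0,-0.02,-1]
    - [0,0,0,0,0,-0.02,-1]
    - [0,0,-0.0001,0,0,-0.02,-1]

```text
clock: 29.7
eef_pos: [0.6369, 0.0752, 0.1724]
tool_rot: [0.573, 0.41, 0.575, -0.415]
wrist_force: [-1.9, -0.8, 4.0]
width: 0.0151
```

```bash
python3 tq.py;python3 gs.py; python3 bed.py; python3 fit.py
```

```text
t=29.70 yaw -71.35 pos [0.6369 0.0752 0.1724] w 0.0151 T [0.111 0.05  0.373] F [-1.9 -0.8  4. ] eff7 -0.118 j7 -0.06 tilt [-0.006 -0.004 -1.   ]
s_28.32.pkl bedback (array([0.04, 0.52], dtype=float32), 0.996) bedside (array([ 8.27, -9.12], dtype=float32), 0.905) bedfr (array([0.12, 0.32], dtype=float32), 0.971) base (array([ 1.58, -1.45], dtype=float32), 0.686) basecorner (array([-0.01,  0.01], dtype=float32), 1.0) col (array([ 0.  , -0.02], dtype=float32), 1.0)
s_29.03.pkl bedback (array([0.02, 0.59], dtype=float32), 0.996) bedside (array([ 8.33, -9.1 ], dtype=float32), 0.911) bedfr (array([0.21, 0.35], dtype=float32), 0.956) base (array([-0.7 ,  1.12], dtype=float32), 0.982) basecorner (array([-0.01,  0.02], dtype=float32), 1.0) col (array([-0.  ,  0.01], dtype=float32), 1.0)
s_29.75.pkl bedback (array([0.09, 0.66], dtype=float32), 0.994) bedside (array([ 8.26, -8.95], dtype=float32), 0.909) bedfr (array([0.25, 0.43], dtype=float32), 0.938) base (array([-0.76,  0.76], dtype=float32), 0.839) basecorner (array([-0.  ,  0.01], dtype=float32), 1.0) col (array([-0.  , -0.01], dtype=float32), 1.0)
px per mm down [-0.02480193  0.32777304]
[-0.01016463  0.33932708]
None None [3.9556e+00 2.1260e-01 2.2000e-03] [1.40976e+01 1.62000e-02 5.00000e-04] rms 0.0277
None 0.0016666666666666666 [11.997   0.2183] [13.2863  0.0189] rms 0.0296
0.22 None [0.5763 0.0022] [1.0758e+01 5.0000e-04] rms 0.0279
0.22 0.0016666666666666666 [11.997] [6.5918] rms 0.0296
```

Request:
arm_command:
  series:
    - [0,0,0,0,0,-0.02,-1]
    - [0,0,-0.0001,0,0,-0.02,-1]
    - [0,0,0,0,0,-0.02,-1]
    - [0,0,-0.0001,0,0,-0.02,-1]
    - [0,0,0,0,0,-0.02,-1]
    - [0,0,-0.0001,0,0,-0.02,-1]
    - [0,0,0,0,0,-0.02,-1]
    - [0,0,-0.0001,0,0,-0.02,-1]

```text
clock: 30.42
eef_pos: [0.6366, 0.0751, 0.1721]
tool_rot: [0.535, 0.459, 0.537, -0.464]
wrist_force: [-3.6, -1.7, 3.6]
width: 0.015
```

```bash
python3 tq.py;python3 gs.py; python3 bed.py|grep s_; python3 fit.py
```

```text
t=30.42 yaw -81.48 pos [0.6366 0.0751 0.1721] w 0.0150 T [0.024 0.03  0.408] F [-3.6 -1.7  3.6] eff7 -0.135 j7 -0.19 tilt [-0.007 -0.003 -1.   ]
s_28.32.pkl bedback (array([0.04, 0.52], dtype=float32), 0.996) bedside (array([ 8.27, -9.12], dtype=float32), 0.905) bedfr (array([0.12, 0.32], dtype=float32), 0.971) base (array([ 1.58, -1.45], dtype=float32), 0.686) basecorner (array([-0.01,  0.01], dtype=float32), 1.0) col (array([ 0.  , -0.02], dtype=float32), 1.0)
s_29.03.pkl bedback (array([0.02, 0.59], dtype=float32), 0.996) bedside (array([ 8.33, -9.1 ], dtype=float32), 0.911) bedfr (array([0.21, 0.35], dtype=float32), 0.956) base (array([-0.7 ,  1.12], dtype=float32), 0.982) basecorner (array([-0.01,  0.02], dtype=float32), 1.0) col (array([-0.  ,  0.01], dtype=float32), 1.0)
s_29.75.pkl bedback (array([0.09, 0.66], dtype=float32), 0.994) bedside (array([ 8.26, -8.95], dtype=float32), 0.909) bedfr (array([0.25, 0.43], dtype=float32), 0.938) base (array([-0.76,  0.76], dtype=float32), 0.839) basecorner (array([-0.  ,  0.01], dtype=float32), 1.0) col (array([-0.  , -0.01], dtype=float32), 1.0)
s_30.47.pkl bedback (array([0.12, 0.76], dtype=float32), 0.992) bedside (array([1.62, 0.48], dtype=float32), 0.683) bedfr (array([0.24, 0.61], dtype=float32), 0.993) base (array([-0.6 ,  1.07], dtype=float32), 0.894) basecorner (array([-0.  ,  0.01], dtype=float32), 1.0) col (array([-0.,  0.], dtype=float32), 1.0)
None None [3.1801e+00 2.1260e-01 2.2000e-03] [1.22963e+01 1.53000e-02 4.00000e-04] rms 0.0266
None 0.0016666666666666666 [13.4383  0.2194] [13.046   0.0188] rms 0.0298
0.22 None [-0.1143  0.0022] [9.3038e+00 4.0000e-04] rms 0.0268
0.22 0.0016666666666666666 [13.0783] [6.2197] rms 0.0298
```

Request:
arm_command:
  series:
    - [0,0,0,0,0,0,-1]
    - [0,0,0,0,0,0,-1]
    - [0,0,0,0,0,0,1]
    - [0,0,0,0,0,0,1]
    - [0,0,0,0,0,0,1]
    - [0,0,0,0,0,0,1]
    - [0,0,0,0,0,0,1]
    - [0,0,0,0,0,0,1]

```text
clock: 31.13
eef_pos: [0.6374, 0.077, 0.1708]
tool_rot: [0.533, 0.461, 0.537, -0.464]
wrist_force: [-0.8, 0.4, 0.6]
width: 0.0848
```

Request:
arm_command:
  series:
    - [0,0,0.004,0,0,0,1]
    - [0,0,0.008,0,0,0,1]
    - [0,0,0.01,0,0,0,1]
    - [0,0,0.015,0,0,0,1]
    - [0,0,0.015,0,0,0,1]
    - [0,0,0.015,0,0,0,1]
    - [0,0,0.01,0,0,0,1]
    - [0,0,0,0,0,0,1]

```text
clock: 31.8
eef_pos: [0.6376, 0.0772, 0.2562]
tool_rot: [0.534, 0.462, 0.536, -0.463]
wrist_force: [0.9, 0.1, 0.2]
width: 0.0854
```

```bash
python3 tq.py;python3 gs.py; python3 bed.py|grep s_|tail -2; python3 snap.py pics/m9.png
python3 - <<'E'
from nav import *
f=manip.grab_frame("wrist");cv2.imwrite("pics/k9.png",f["color"])
E
```

```text
t=31.80 yaw -81.67 pos [0.6376 0.0772 0.2562] w 0.0854 T [-0.002 -0.04  -0.015] F [0.9 0.1 0.2] eff7 0.026 j7 -0.17 tilt [-0.004  0.001 -1.   ]
s_30.47.pkl bedback (array([0.12, 0.76], dtype=float32), 0.992) bedside (array([1.62, 0.48], dtype=float32), 0.683) bedfr (array([0.24, 0.61], dtype=float32), 0.993) base (array([-0.6 ,  1.07], dtype=float32), 0.894) basecorner (array([-0.  ,  0.01], dtype=float32), 1.0) col (array([-0.,  0.], dtype=float32), 1.0)
s_31.85.pkl bedback (array([0.1 , 0.72], dtype=float32), 0.989) bedside (array([ 7.82, -8.44], dtype=float32), 0.943) bedfr (array([0.21, 0.63], dtype=float32), 0.994) base (array([-0.18,  0.35], dtype=float32), 0.843) basecorner (array([-0.  ,  0.01], dtype=float32), 1.0) col (array([ 0., -0.], dtype=float32), 1.0)
32.0 0.08535496548403443 press frame tcp [-0.0005 -0.0007  0.2523] [-0.1  0.5 -0.7]
```

View pics/m9.png

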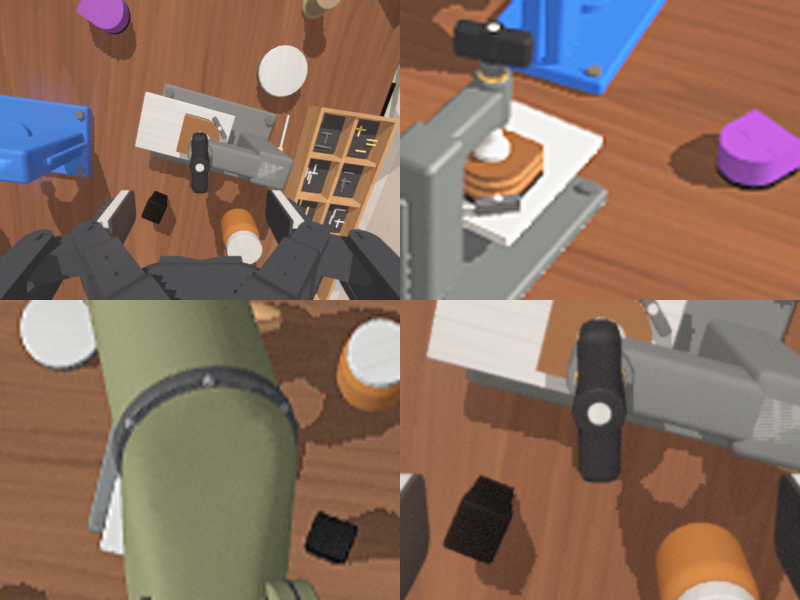

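View pics/k9.png

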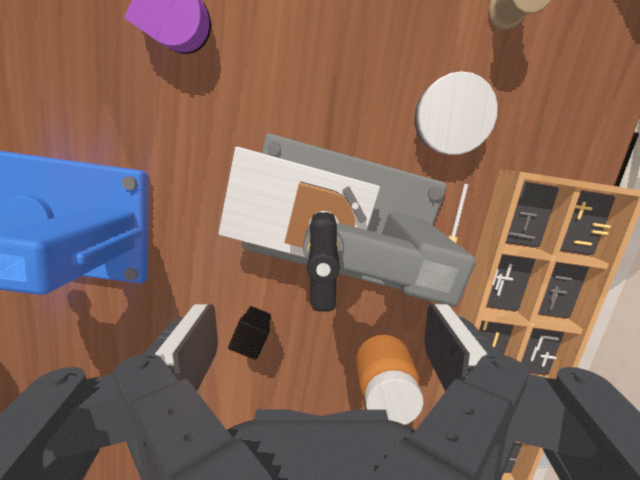

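The bar still lines up with the jaws at wrist pixel (322,260), so the knob stayed where I left it. The heel is square under the foot at about (320,215), and the other things have not moved. I'm handing in.

```bash
python3 -c "
from bench import manip
print(manip.finish_job())"
```

```text
the job is handed in; nothing more can be done
None
```

I set the heel on the press bed, pushed it home into the V stop, and left it clamped an estimated 80–95° past the first touch. The job was handed in at about 32 s, and no verdict was reported.

**Seating:** I placed the heel square on the shelf and pushed it back with the half-open fingertips. A second push, with the tool tilted differently, stopped at nearly the same place against about 10 N. In the camera overlays the heel sat within about 1–2 mm of the seat, and square to the front.

**Clamping:** I gripped the knob and turned it clockwise by about 154°. The free torque was about 0.21 N m and ended at about 0.41 N m.

**Checks on the touch point:**
- **Torque:** the readings were noisy (about 0.03 N m). The fits put the end between 81° and 95° past touch, each with an uncertainty of 6–13°.
- **Bed:** its back edge sank about 0.72–0.76 px in the scene camera, roughly 2.2 mm, which gives about 77–81°. The trend of the last few bed readings pointed higher, perhaps 100°. These all lie inside the 60–120° window.
- **Not reliable:** two other image patches I tried for the bed and the foot plate gave useless results. The front-of-bed patch read lower, at about 0.6 px.

After I let go, the knob stayed where I left it. The nearby items showed no visible movement in the last pictures. I did not recheck the hammer and the shoe after the turn, but the arm went nowhere near the hammer and had only passed high above the shoe side at the start.

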